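# Find the hand-cranked drive with worn gears and mark it

## Task

One of the three look-alike hand-cranked gear drives is worn: its crank handle rocks freely by more than 12 mm from end to end before the gears resist, while the two sound ones rock less than 9 mm. Find it by gently rocking the cranks both ways until they just resist, without forcing them so hard that a drive shifts on the bench. Leave the worn drive's crank resting at the anticlockwise end (seen from above) of its free play, slip the aluminium sleeve over its handle down onto the disc at the foot, and leave the can and the jar where they are.

Things in the scene. Friction and masses are not known exactly. Their poses are not given: they have to be found in the camera images.
- drive_a: one of three look-alike hand-cranked gear drives, standing loose on the bench on its own weight (3 kg, not to be lifted): wooden box 114 x 114 mm, 58 mm high, brass bearing and steel hub in the middle of its top; the output shaft on its far (+x) side is locked by a steel clamp block. Origin: centre of the underside, on the crank's vertical axis; x points away from the crank handle, z up
- crank_a (a joint): turn of this drive's crank in rad, growing clockwise seen from above, 0 when the crank arm points along the drive's -x; 1 mm at the handle is 0.0167 rad. It moves almost freely (under 0.5 N at the handle) within its free play, a different and unknown distance each way; beyond that the locked gears resist with about 2.5 N per mm at the handle, and spring the crank back when it is let go. From about 7 to 10 N at the handle the whole box begins to slide on the bench
- front_a (a point): middle of the front (-x) edge of this drive's lid, 57 mm from its centre and 53 mm above the bench; moves only if the box shifts
- grip_a (a point): middle of this crank's handle: an upright round black plastic post 16 mm in diameter and 45 mm tall (its foot 90 mm and its top 135 mm above the bench, this point 112.5 mm), 60 mm from the crank's axis; it spins freely on its pin. The foot stands on a round steel disc 34 mm in diameter, 12 mm thick; the arm (16 mm wide) runs from there to the hub, 20 mm clear above the box
- drive_b: one of three look-alike hand-cranked gear drives, standing loose on the bench on its own weight (3 kg, not to be lifted): wooden box 114 x 114 mm, 58 mm high, brass bearing and steel hub in the middle of its top; the output shaft on its far (+x) side is locked by a steel clamp block. Origin: centre of the underside, on the crank's vertical axis; x points away from the crank handle, z up
- crank_b (a joint): turn of this drive's crank in rad, growing clockwise seen from above, 0 when the crank arm points along the drive's -x; 1 mm at the handle is 0.0167 rad. It moves almost freely (under 0.5 N at the handle) within its free play, a different and unknown distance each way; beyond that the locked gears resist with about 2.5 N per mm at the handle, and spring the crank back when it is let go. From about 7 to 10 N at the handle the whole box begins to slide on the bench
- front_b (a point): middle of the front (-x) edge of this drive's lid, 57 mm from its centre and 53 mm above the bench; moves only if the box shifts
- grip_b (a point): middle of this crank's handle: an upright round black plastic post 16 mm in diameter and 45 mm tall (its foot 90 mm and its top 135 mm above the bench, this point 112.5 mm), 60 mm from the crank's axis; it spins freely on its pin. The foot stands on a round steel disc 34 mm in diameter, 12 mm thick; the arm (16 mm wide) runs from there to the hub, 20 mm clear above the box
- drive_c: one of three look-alike hand-cranked gear drives, standing loose on the bench on its own weight (3 kg, not to be lifted): wooden box 114 x 114 mm, 58 mm high, brass bearing and steel hub in the middle of its top; the output shaft on its far (+x) side is locked by a steel clamp block. Origin: centre of the underside, on the crank's vertical axis; x points away from the crank handle, z up
- crank_c (a joint): turn of this drive's crank in rad, growing clockwise seen from above, 0 when the crank arm points along the drive's -x; 1 mm at the handle is 0.0167 rad. It moves almost freely (under 0.5 N at the handle) within its free play, a different and unknown distance each way; beyond that the locked gears resist with about 2.5 N per mm at the handle, and spring the crank back when it is let go. From about 7 to 10 N at the handle the whole box begins to slide on the bench
- front_c (a point): middle of the front (-x) edge of this drive's lid, 57 mm from its centre and 53 mm above the bench; moves only if the box shifts
- grip_c (a point): middle of this crank's handle: an upright round black plastic post 16 mm in diameter and 45 mm tall (its foot 90 mm and its top 135 mm above the bench, this point 112.5 mm), 60 mm from the crank's axis; it spins freely on its pin. The foot stands on a round steel disc 34 mm in diameter, 12 mm thick; the arm (16 mm wide) runs from there to the hub, 20 mm clear above the box
- sleeve_center (a point): centre of the loose aluminium marker sleeve: a plain tube 40 mm outside, 26 mm bore, 26 mm tall, 50 g, standing upright on the bench in front of the drives. It slips over any crank handle and comes to rest on the disc at the handle's foot, its centre then 103 mm above the bench
- spray: bystander: steel can 52 mm in diameter, 130 mm high, loose; origin under its centre
- jar: bystander: glass jar with metal lid, 56 mm in diameter, 70 mm high, loose; origin under its centre
Things that resemble listed ones, but are neither listed nor needed, are in the scene too. Leave any black look-alike of the part that bears sleeve_center alone.

How it is judged:
By the outcome, as a careful person would: the job done as asked, in the order asked, and still so for the second after the job is handed in, with the robot touching nothing.
It also fails if it takes over 72 s, if anything falls off the work surface, if the arm or the gripper's body presses on something with over 40 N, if the wrist force passes 120 N, or if a joint passes its speed limit or range.

## Robot

A 7-joint arm with a two-finger parallel gripper is mounted at the origin on the work surface. World frame = base frame: x ahead of the robot, y to its left, z up, the work surface at z = 0. Lengths are in m, angles in degrees, forces in N, time in s.
With the tool pointing down it reaches from about 0.425 to 0.875 m from the base axis. Payload 4.7 kg.
Tool frame: the origin (TCP) lies between the finger pads; the fingertips stand 25 mm ahead of it and the grasp point (between the pads) lies 6 mm ahead of it (env.tip_reach is the distance from the TCP to the fingertips, in m); z points along the fingers, y is the direction in which the jaws open and shut (so a half turn about z gives the same grasp; the last joint's range is limited). The gripper opens to 87 mm and grips with 3 to 60 N. Pads are 19 mm wide; open, the fingers measure 117 mm over their backs; the gripper's body (75 mm by 190 mm) begins 51 mm behind the grasp point.
Start: joints at [-67.431, 18.392, -4.016, 83.108, 1.295, 78.541, -3.26], TCP at [0.241, 0.604, 0.213] pointing down, gripper open.
Joint ranges: [-163.93, 163.93], [-17.29, 119.83], [-79.2, 71.16], [3.27, 140.29], [-89.18, 269.18], [5.43, 117.66], [-154.24, 154.24]. Speed limits (degrees/s): [147.25, 147.25, 180, 180, 180, 180, 180].

## Interface

Orientations are given as [roll, pitch, yaw] about the fixed x, y, z axes, in that order (R = Rz(yaw) Ry(pitch) Rx(roll)).
In Python, from cell import env, viewer, job gives the robot as it stands.
- The arm moves only by the tool move_arm, never from a script. Its argument "steps" is a list of rows, each a list of 7 numbers: the finger opening in cm, from 0 to 8.7, then the shift along the tool's x, y, z in cm, then the turn, a rotation vector about the tool's x, y, z in rad. In form: [[fingers, tx, ty, tz, wx, wy, wz], ...]. A call has 1 to 5 rows; each row shifts and turns the commanded pose from where the row before left it, along the tool's axes as they then stand; what a row does not reach is not made up. A row lasts 1/12 s, in which the tool goes at most 41.7 mm and 7.16 degrees, less where a joint would pass 70% of its speed; a pose out of reach is approached as far as the arm can. A call is refused whole if a number of a shift passes 4.17 or a number of a turn 0.125, either way. A call with a gripper value outside its range is refused whole. The fingers move at their own pace and stop on an object; "force" is the grip in N (left out, the last holds). Time passes only in rows, so rows that do not move let the fingers close. It gives the time, the measured TCP pose, the force and the opening at its end, in the units of the state.
- env.get_obs(): the state, without advancing time (a new reading comes with each control period).
- viewer.read_camera(name): name is "scene" or "top" or "wrist"; returns a dict with "img" (420x560x3 uint8, red, green, blue), "vfov" (degrees; the focal length in pixels is half the picture's height over the tangent of half this angle, whatever the lens; pixels are square), "cx", "cy" (the principal point, pixels), "extrinsics" (4x4, takes a point from world to camera coordinates); the wrist camera has in their place "mount" (4x4, takes a point from camera to tool coordinates, whose origin is the TCP and whose axes are the flange's). Camera axes: x right, y down, z forward; pixel columns grow to the right and rows downward; lengths in m; the calibration is good to about 2 mm. A picture is of the moment at which its call begins: read the wrist's pose just before it. There is no depth.
- job.sign_off(): hands the job in, once; it reports no verdict.
The state is a dict: "time_s": time; "qpos": joint angles; "joint_velocities": joint speeds; "effort": joint torques, N m; "tool_pos": TCP position; "tool_rot": TCP orientation; "force": force on the tool from outside, world axes, zero at the start; "wrist_torque": the same for the moment, N m; "grip_width": finger opening in m.
Only numpy, scipy, OpenCV 4.12 (cv2) and the standard library are available. Lean on these libraries where they do the work, as an engineer would, in place of code of your own. Each camera call takes 0.05 s, during which the arm holds its last target.

## Working session

There is one attempt and no reset: what is moved stays moved. The work goes in short steps, Python scripts to look and compute and a tool call to move; the robot and the scene stay as the last step left them, time stands still between calls to the robot, and variables do not carry over. Pictures are saved under pics/ and viewed, and the job is handed in when it is done.

Besides the shell and the picture viewer there is one more tool, called after "Emit:" as name([rows], argument=value, ...), one row to a line, values as JSON. move_arm: Moves the arm, as the interface text tells. Its arguments: {"type":"object","properties":{"steps":{"type":"array"},"force":{"type":"number"}},"required":["steps"]}

```bash
ls; mkdir -p pics; python3 - <<'E'
from cell import env, viewer, job
import cv2
print(env.get_obs())
for n in ("scene","top","wrist"):
    r=viewer.read_camera(n); cv2.imwrite(f"pics/{n}0.png",r["img"][:,:,::-1])
    print(n,{k:v for k,v in r.items() if k!="img"})
E
```

```text
pics
{'time_s': 0.0, 'qpos': array([-67.43339771,  18.43726303,  -4.01721231,  83.17335811,
         1.29577851,  78.5402616 ,  -3.26069471]), 'joint_velocities': array([-0.02436714,  0.04897814, -0.06158583,  0.02464003, -0.00184504,
        0.05131715, -0.04672595]), 'effort': array([-6.75618026e-05, -4.91279662e+01, -4.03774381e-01, -3.12530243e+01,
       -6.37829513e-02,  4.42795898e-02,  1.98015614e-04]), 'tool_pos': array([0.2407841 , 0.60316014, 0.21229564]), 'tool_rot': array([-1.79894408e+02,  5.90922432e-03,  1.58244174e+02]), 'force': array([ 0.32954637, -1.30855191,  0.47634436]), 'wrist_torque': array([-0.00716792,  0.03971173,  0.00458077]), 'grip_width': 0.08694561195780635}
scene {'vfov': 43.06654772947548, 'cx': 280.10458829092744, 'cy': 209.0414365820701, 'extrinsics': array([[-0.03735108,  0.99928664, -0.0055778 ,  0.00439835],
       [ 0.6358897 ,  0.01946158, -0.77153453, -0.26206324],
       [-0.7708756 , -0.03236451, -0.63616299,  1.83499709],
       [ 0.        ,  0.        ,  0.        ,  1.        ]])}
top {'vfov': 57.72698046951537, 'cx': 288.3730873137453, 'cy': 209.2902066356074, 'extrinsics': array([[ 0.02860611, -0.99952825, -0.01117896,  0.0047493 ],
       [-0.99240574, -0.02706023, -0.11999415,  0.52696759],
       [ 0.11963504,  0.01452663, -0.99271166,  1.15682583],
       [ 0.        ,  0.        ,  0.        ,  1.        ]])}
wrist {'vfov': 58.62124436252478, 'cx': 285.5364208322223, 'cy': 212.1520530102834, 'mount': array([[-5.03921712e-04, -9.61041144e-01, -2.76404894e-01,
         7.55463759e-02],
       [ 9.99999586e-01, -2.74863263e-04, -8.67447010e-04,
        -4.58752622e-04],
       [ 7.57678716e-04, -2.76405217e-01,  9.61040885e-01,
        -1.72020681e-01],
       [ 0.00000000e+00,  0.00000000e+00,  0.00000000e+00,
         1.00000000e+00]])}
```

View pics/scene0.png

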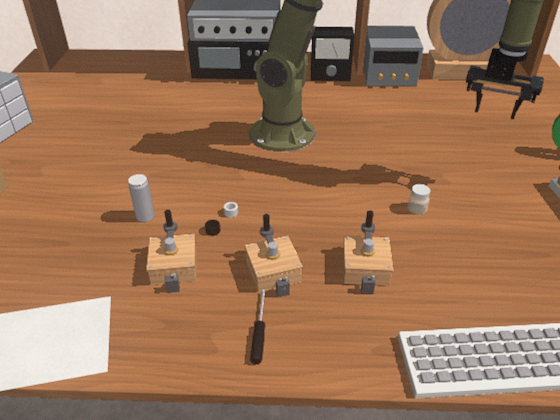

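View pics/top0.png

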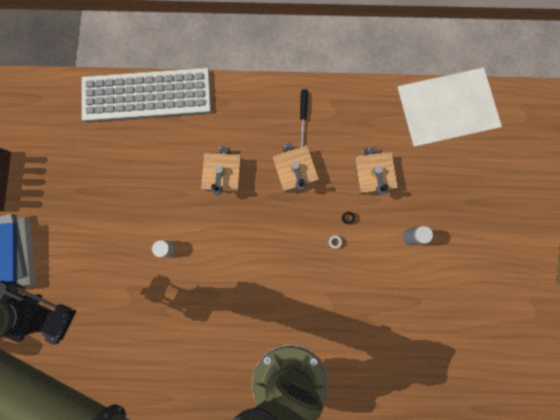

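View pics/wrist0.png

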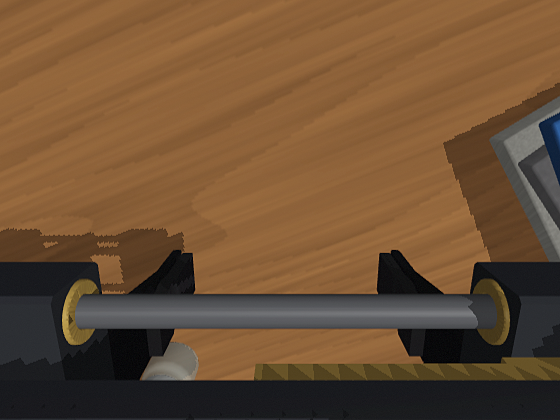

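```bash
cat > h.py <<'E'
import numpy as np, cv2
from cell import env, viewer, job
from scipy.spatial.transform import Rotation as R
def cam(n):
    o=env.get_obs(); r=viewer.read_camera(n)
    f=210/np.tan(np.radians(r['vfov']/2))
    K=np.array([[f,0,r['cx']],[0,f,r['cy']],[0,0,1]])
    if n=='wrist':
        T=np.eye(4);T[:3,:3]=R.from_euler('xyz',o['tool_rot'],degrees=True).as_matrix();T[:3,3]=o['tool_pos']
        E=np.linalg.inv(T@r['mount'])
    else: E=r['extrinsics']
    return r['img'],K,E
def p2w(u,v,z,K,E):
    d=E[:3,:3].T@np.linalg.inv(K)@[u,v,1]; c=-E[:3,:3].T@E[:3,3]
    return c+d*(z-c[2])/d[2]
def w2p(p,K,E):
    q=K@(E[:3,:3]@np.asarray(p)+E[:3,3]); return q[:2]/q[2]
def save(img,name,box=None,s=1):
    im=img[:,:,::-1]
    if box: x0,y0,x1,y1=box; im=im[y0:y1,x0:x1]
    cv2.imwrite('pics/'+name,cv2.resize(im,None,fx=s,fy=s,interpolation=cv2.INTER_CUBIC))
E
python3 - <<'E'
from h import *
i,K,E=cam('top'); save(i,'t1.png',(190,130,430,260),3.3)
i,K,E=cam('scene'); save(i,'s1.png',(120,170,440,300),2.5)
E
```

```text
(no output)
```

View pics/t1.png

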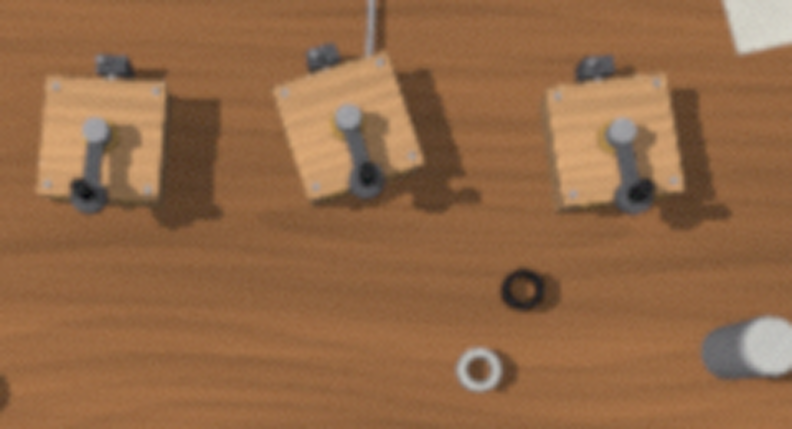

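View pics/s1.png

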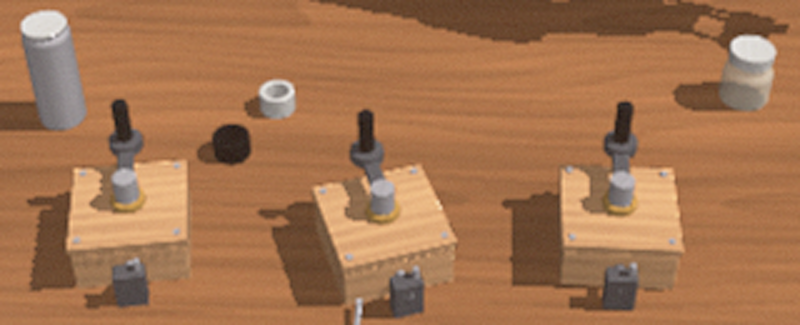

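```bash
python3 - <<'E'
from h import *
i,K,E=cam('top')
f=lambda u,v,z: np.round(p2w(190+u/3.3,130+v/3.3,z,K,E)*1000,1)
i2,K2,E2=cam('scene')
g=lambda u,v,z: np.round(p2w(120+u/2.5,170+v/2.5,z,K2,E2)*1000,1)
for n,d,t,h,c in (('L',(89,194),(83,187),(96,130),[(48,76),(167,80),(158,201),(37,195)]),('M',(366,182),(367,174),(348,116),[(275,92),(386,54),(424,163),(312,201)]),('R',(635,195),(641,187),(623,130),[(546,92),(664,75),(684,190),(560,209)])):
    c=np.array(c).mean(0)
    print(n,'disc',f(*d,.088),'top',f(*t,.135),'hub',f(*h,.1),'boxc',f(*c,.058))
print('sl',f(480,370,.026),f(481,372,0.0))
print('scene tops',g(121,105,.135),g(366,116,.135),g(625,108,.135),'discs',g(126,142,.09),g(367,152,.09),g(621,144,.09))
print('hubs',g(124,177,.1),g(382,188,.1),g(622,180,.1),'sl',g(277,89,.026))
print('can',f(772,346,.13),'jar')
E
```

```text
L disc [575.9 234.3  88. ] top [573.9 230.2 135. ] hub [632.6 228.5 100. ] boxc [634.5 230.6  58. ]
M disc [593.6 -16.8  88. ] top [591.9 -16.7 135. ] hub [651.4   1.2 100. ] boxc [ 6.506e+02 -3.000e-01  5.800e+01]
R disc [ 588.1 -260.    88. ] top [ 586.8 -254.2  135. ] hub [ 645.  -246.5  100. ] boxc [ 643.7 -247.    58. ]
sl [ 428.9 -129.2   26. ] [ 428.  -133.1    0. ]
scene tops [ 595.  -254.2  135. ] [604.3 -14.1 135. ] [584.5 236.4 135. ] discs [ 598.6 -254.7   90. ] [606. -14.  90.] [586.4 236.8  90. ]
hubs [ 660.1 -243.1  100. ] [667.6   3.9 100. ] [649.4 231.1 100. ] sl [ 432.4 -126.2   26. ]
can [ 452.5 -367.   130. ] jar
```

```bash
cat >> h.py <<'E'
def plan(x,y,z,yaw,grip=8.7,step=.0405,show=True):
    o=env.get_obs(); p=np.array(o['tool_pos']); rot=R.from_euler('xyz',o['tool_rot'],degrees=True)
    tgt=R.from_euler('xyz',[180,0,yaw],degrees=True)
    d=np.array([x,y,z])-p; rv=(rot.inv()*tgt).as_rotvec()
    n=int(np.ceil(max(np.abs(d).max()*0+np.linalg.norm(d)/step,np.linalg.norm(rv)/.12,1)))
    print('t',round(o['time_s'],2),'n',n); cur=rot; cp=p.copy()
    for k in range(n):
        s=cur.inv().apply(p+d*(k+1)/n-cp); t=(cur.inv()*rot*R.from_rotvec(rv*(k+1)/n)).as_rotvec()
        row=[grip]+list(np.round(s*100,2))+list(np.round(t,3)); print([float(a) for a in row])
        cp=cp+cur.apply(np.round(s*100,2)/100); cur=cur*R.from_rotvec(np.round(t,3))
def st():
    o=env.get_obs(); print('t',round(o['time_s'],2),'p',np.round(o['tool_pos']*1000,1),'rot',np.round(o['tool_rot'],1),'F',np.round(o['force'],2),'g',round(o['grip_width']*1000,1),'q',np.round(o['qpos'],0))
E
python3 -c "
from h import *
plan(.577,.234,.21,180)"
```

```text
t 0.35 n 13
[8.7, -3.45, -1.68, 0.02, -0.0, 0.0, -0.029]
[8.7, -3.41, -1.78, 0.03, -0.0, -0.0, -0.029]
[8.7, -3.35, -1.88, 0.02, -0.0, -0.0, -0.03]
[8.7, -3.29, -1.98, 0.03, -0.0, -0.0, -0.029]
[8.7, -3.24, -2.08, 0.02, -0.0, -0.0, -0.029]
[8.7, -3.17, -2.16, 0.03, -0.0, -0.0, -0.029]
[8.7, -3.11, -2.26, 0.02, -0.0, -0.0, -0.029]
[8.7, -3.04, -2.35, 0.03, -0.0, -0.0, -0.03]
[8.7, -2.97, -2.44, 0.02, -0.0, -0.0, -0.029]
[8.7, -2.9, -2.52, 0.03, -0.0, -0.0, -0.029]
[8.7, -2.83, -2.6, 0.02, -0.0, -0.0, -0.029]
[8.7, -2.74, -2.69, 0.03, -0.0, -0.0, -0.03]
[8.7, -2.67, -2.77, 0.02, -0.0, -0.0, -0.029]
```

Emit:
move_arm([
  [8.7, -3.4, -1.7, 0, 0, 0, -0.03],
  [8.7, -3.4, -1.8, 0, 0, 0, -0.03],
  [8.7, -3.3, -1.9, 0, 0, 0, -0.03],
  [8.7, -3.3, -2.0, 0, 0, 0, -0.03],
  [8.7, -3.2, -2.1, 0, 0, 0, -0.03],
])

```text
time_s: 0.77
tool_pos: [0.3699, 0.4597, 0.2135]
tool_rot: [180.0, 0.0, 166.9]
force: [0.8, -0.0, -0.6]
grip_width: 0.0868
```

Emit:
move_arm([
  [8.7, -3.2, -2.2, 0, 0, 0, -0.03],
  [8.7, -3.1, -2.3, 0, 0, 0, -0.03],
  [8.7, -3.0, -2.4, 0, 0, 0, -0.03],
  [8.7, -3.0, -2.4, 0, 0, 0, -0.03],
  [8.7, -2.9, -2.5, 0, 0, 0, -0.03],
])

```text
time_s: 1.18
tool_pos: [0.4998, 0.3175, 0.2137]
tool_rot: [180.0, 0.0, 175.5]
force: [1.0, 0.8, -0.4]
grip_width: 0.0869
```

```bash
python3 -c "
from h import *
st();plan(.577,.234,.21,180)"
```

```text
t 1.18 p [499.8 317.5 213.7] rot [180.    0.  175.5] F [ 1.04  0.75 -0.42] g 86.9 q [-41.  11.   7.  92.  -1.  77.  52.]
t 1.18 n 3
[8.7, -2.78, -2.58, 0.12, 0.0, 0.0, -0.026]
[8.7, -2.72, -2.64, 0.13, 0.0, 0.0, -0.026]
[8.7, -2.64, -2.72, 0.12, 0.0, 0.001, -0.026]
```

Emit:
move_arm([
  [8.7, -2.8, -2.6, 0.1, 0, 0, -0.025],
  [8.7, -2.7, -2.6, 0.1, 0, 0, -0.02],
  [8.7, -2.5, -2.6, 0.1, 0, 0, -0.02],
  [8.7, 0, 0, 0, 0, 0, 0],
])

```text
time_s: 1.52
tool_pos: [0.5796, 0.2269, 0.2102]
tool_rot: [-179.7, 0.2, 178.5]
force: [-0.7, -1.2, 1.1]
grip_width: 0.087
```

```bash
python3 -c "
from h import *
st()
i,K,E=cam('wrist'); save(i,'w1.png',None,1.4)
print(w2p([.576,.234,.088],K,E)*1.4,w2p([.574,.231,.135],K,E)*1.4)"
```

```text
t 1.52 p [579.6 226.9 210.2] rot [-179.7    0.2  178.5] F [-0.69 -1.19  1.1 ] g 87.0 q [-34.  15.  12.  88.  -3.  77.  67.]
[414.39672513 275.26216023] [410.19460489 294.42454398]
```

View pics/w1.png

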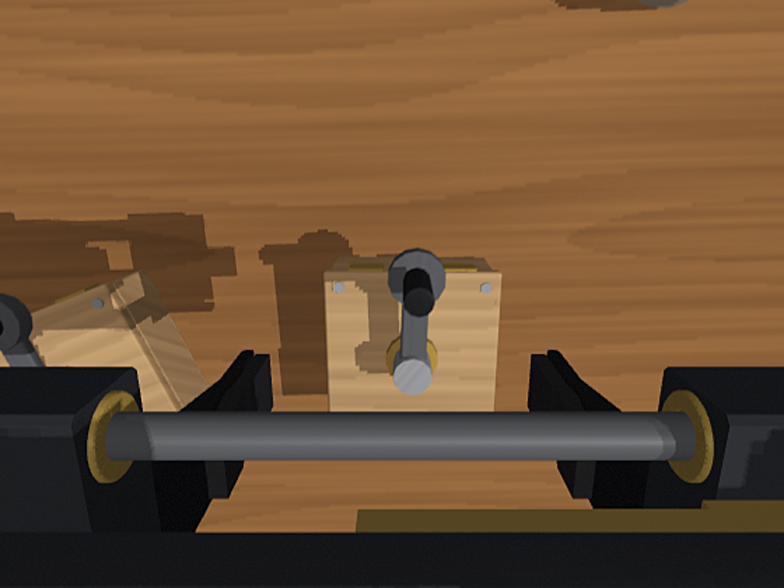

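```bash
python3 -c "
from h import *
i,K,E=cam('wrist')
f=lambda u,v,z:np.round(p2w(u/1.4,v/1.4,z,K,E)*1000,1)
print(f(420,301,.135),f(416,278,.09),'hub',f(412,377,.1),f(412,377,.09), 'lid screws',f(338,287,.058),f(486,287,.058),'lid edge',f(325,272,.058),f(501,272,.058))"
```

```text
[574.8 240.  135. ] [574.3 239.3  90. ] hub [631.6 235.8 100. ] [636.2 235.9  90. ] lid screws [587.1 189.9  58. ] [589.3 284.7  58. ] lid edge [577.1 182.2  58. ] [579.7 294.   58. ]
```

Emit:
move_arm([
  [6, 0.5, 1.3, 0, 0, 0, 0],
  [5, 0, 0, 3, 0, 0, 0],
  [5, 0, 0, 3, 0, 0, 0],
  [4, 0, 0, 2.6, 0, 0, 0],
  [3, 0, 0, 0, 0, 0, 0],
], force=3)

```text
time_s: 2.03
tool_pos: [0.5638, 0.2518, 0.1185]
tool_rot: [-179.8, -0.6, 179.4]
force: [-0.9, -0.5, -1.2]
grip_width: 0.0613
```

Emit:
move_arm([
  [2.5, 0, 0, 0, 0, 0, 0],
  [1.5, 0, 0, 0, 0, 0, 0],
  [1.2, 0, 0, 0, 0, 0, 0],
  [1.2, 0, 0, 0, 0, 0, 0],
], force=3)

```text
time_s: 2.37
tool_pos: [0.5705, 0.2508, 0.1267]
tool_rot: [179.9, 0.2, 179.2]
force: [0.8, 0.1, -0.1]
grip_width: 0.0352
```

```bash
python3 -c "
from h import *
st()
i,K,E=cam('wrist'); save(i,'w2.png',None,1.4)"
```

```text
t 2.37 p [570.5 250.8 126.7] rot [179.9   0.2 179.2] F [ 0.81  0.14 -0.11] g 35.2 q [-35.  18.  10.  94.  -3.  68.  66.]
```

View pics/w2.png

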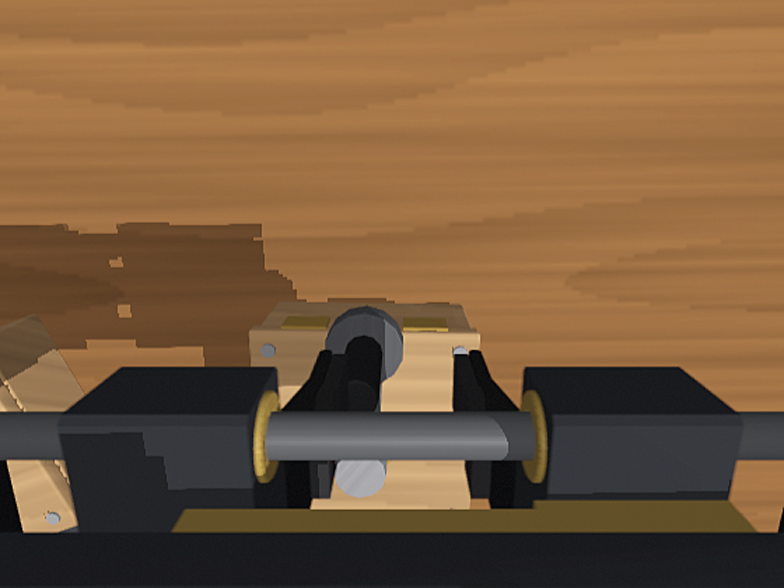

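```bash
python3 -c "
from h import *
st()
i,K,E=cam('wrist')
f=lambda u,v,z:np.round(p2w(u/1.4,v/1.4,z,K,E)*1000,1)
print(f(364,343,.09),'hub',f(360,474,.1),'lid edge',f(249,331,.058),f(480,331,.058));st()"
```

```text
t 2.42 p [570.4 250.5 126.3] rot [179.9   0.2 179.2] F [ 0.81  0.11 -0.7 ] g 30.8 q [-35.  18.  10.  94.  -3.  68.  66.]
[574.7 234.6  90. ] hub [631.9 231.6 100. ] lid edge [580.  176.4  58. ] [581.7 288.8  58. ]
t 2.47 p [570.3 250.1 126.2] rot [1.799e+02 1.000e-01 1.792e+02] F [-0.67 -2.8   4.6 ] g 26.8 q [-35.  18.  10.  94.  -3.  68.  66.]
```

Emit:
move_arm([
  [5, 0, 0, 0, 0, 0, 0],
  [5, 0, 0, 0, 0, 0, 0],
  [5, -0.3, -0.7, 0, 0, 0, 0],
  [5, 0, -0.7, 0, 0, 0, 0],
  [5, 0, 0, 0, 0, 0, 0],
])

```text
time_s: 2.88
tool_pos: [0.5727, 0.2337, 0.1246]
tool_rot: [-179.9, 0.0, 179.0]
force: [0.2, -1.4, -1.1]
grip_width: 0.0476
```

```bash
python3 -c "
from h import *
st()
i,K,E=cam('wrist');save(i,'w3.png',None,1.4)
st()"
```

```text
t 2.88 p [572.7 233.7 124.6] rot [-179.9    0.   179. ] F [ 0.23 -1.44 -1.08] g 47.6 q [-34.  18.  11.  95.  -3.  68.  67.]
t 2.93 p [572.3 234.3 124.2] rot [-180.   -0.  179.] F [ 0.18 -0.46  0.02] g 48.7 q [-34.  18.  11.  95.  -3.  68.  67.]
```

View pics/w3.png

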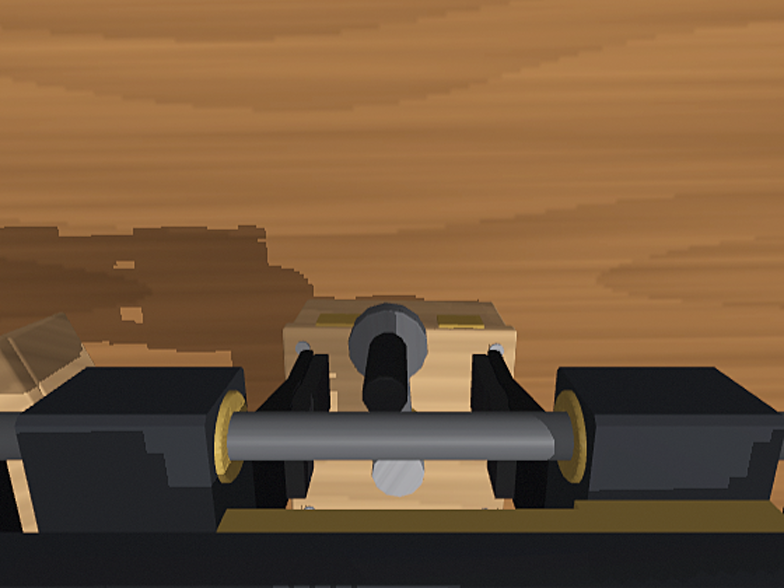

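Emit:
move_arm([
  [3, 0, -0.5, 0, 0, 0, 0],
  [1.2, 0, 0, 0, 0, 0, 0],
  [1.2, 0, 0, 0, 0, 0, 0],
  [1.2, 0, 0, 0, 0, 0, 0],
  [1.2, 0, 0, 0, 0, 0, 0],
])

```text
time_s: 3.35
tool_pos: [0.572, 0.231, 0.1242]
tool_rot: [180.0, -0.0, 179.2]
force: [1.1, 0.9, -0.1]
grip_width: 0.0245
```

```bash
python3 -c "
from h import *
st()"
```

```text
t 3.35 p [572.  231.  124.2] rot [180.   -0.  179.2] F [ 1.06  0.91 -0.08] g 24.5 q [-33.  18.  11.  95.  -4.  68.  67.]
```

Emit:
move_arm([
  [1.2, 0, 0, 0, 0, 0, 0],
  [1.2, 0, 0, 0, 0, 0, 0],
])

```text
time_s: 3.52
tool_pos: [0.5721, 0.2308, 0.1243]
tool_rot: [-180.0, -0.0, 179.2]
force: [0.1, -0.6, -0.8]
grip_width: 0.0153
```

Emit:
move_arm([
  [1.2, 0, 0, 0, 0, 0, 0],
])

```text
time_s: 3.6
tool_pos: [0.5721, 0.2308, 0.1243]
tool_rot: [180.0, -0.0, 179.2]
force: [-0.5, -0.9, -0.6]
grip_width: 0.015
```

Emit:
move_arm([
  [1.2, 0, 0, 0, 0, 0, 0],
])

```text
time_s: 3.68
tool_pos: [0.5721, 0.2308, 0.1243]
tool_rot: [180.0, -0.0, 179.2]
force: [-0.1, -0.5, 0.5]
grip_width: 0.0154
```

Emit:
move_arm([
  [1.2, 0, -0.2, 0, 0, 0, 0],
  [1.2, 0, 0, 0, 0, 0, 0],
  [1.2, 0, 0, 0, 0, 0, 0],
])

```text
time_s: 3.93
tool_pos: [0.5721, 0.2285, 0.1243]
tool_rot: [-180.0, -0.0, 179.1]
force: [0.9, -0.9, -0.5]
grip_width: 0.0151
```

Emit:
move_arm([
  [1.2, 0, -0.2, 0, 0, 0, 0],
  [1.2, 0, 0, 0, 0, 0, 0],
  [1.2, 0, 0, 0, 0, 0, 0],
])

```text
time_s: 4.18
tool_pos: [0.572, 0.228, 0.1245]
tool_rot: [179.9, 0.0, 179.2]
force: [0.6, 4.3, -2.2]
grip_width: 0.0152
```

Emit:
move_arm([
  [1.2, 0, 0, 0, 0, 0, 0],
])

```text
time_s: 4.27
tool_pos: [0.572, 0.228, 0.1245]
tool_rot: [179.9, 0.0, 179.2]
force: [0.1, 3.3, -2.5]
grip_width: 0.0149
```

Emit:
move_arm([
  [1.2, 0, 0, 0, 0, 0, 0],
])

```text
time_s: 4.35
tool_pos: [0.572, 0.2279, 0.1245]
tool_rot: [179.9, 0.0, 179.2]
force: [0.4, 5.2, -1.7]
grip_width: 0.0152
```

Emit:
move_arm([
  [1.2, 0, 0.1, 0, 0, 0, 0],
  [1.2, 0, 0, 0, 0, 0, 0],
])

```text
time_s: 4.52
tool_pos: [0.5721, 0.228, 0.1244]
tool_rot: [180.0, 0.0, 179.2]
force: [0.9, 3.8, -0.6]
grip_width: 0.0155
```

Emit:
move_arm([
  [1.2, 0, 0, 0, 0, 0, 0],
])

```text
time_s: 4.6
tool_pos: [0.572, 0.228, 0.1244]
tool_rot: [180.0, 0.0, 179.2]
force: [0.6, 3.6, -0.8]
grip_width: 0.0152
```

Emit:
move_arm([
  [1.2, 0, 0.5, 0, 0, 0, 0],
  [1.2, 0, 0, 0, 0, 0, 0],
  [1.2, 0, 0, 0, 0, 0, 0],
])

```text
time_s: 4.85
tool_pos: [0.5721, 0.2317, 0.1243]
tool_rot: [-179.9, -0.0, 179.1]
force: [-0.6, 1.0, 1.0]
grip_width: 0.0151
```

Emit:
move_arm([
  [1.2, 0, 0.2, 0, 0, 0, 0],
  [1.2, 0, 0, 0, 0, 0, 0],
  [1.2, 0, 0, 0, 0, 0, 0],
])

```text
time_s: 5.1
tool_pos: [0.5722, 0.2343, 0.1243]
tool_rot: [-180.0, -0.0, 179.1]
force: [-0.7, -0.2, 0.4]
grip_width: 0.0151
```

Emit:
move_arm([
  [1.2, 0, 0.15, 0, 0, 0, 0],
  [1.2, 0, 0, 0, 0, 0, 0],
  [1.2, 0, 0, 0, 0, 0, 0],
])

```text
time_s: 5.35
tool_pos: [0.5723, 0.2363, 0.1244]
tool_rot: [180.0, 0.0, 179.2]
force: [-0.7, 0.1, 0.2]
grip_width: 0.0154
```

Emit:
move_arm([
  [1.2, 0, 0.15, 0, 0, 0, 0],
  [1.2, 0, 0, 0, 0, 0, 0],
  [1.2, 0, 0, 0, 0, 0, 0],
])

```text
time_s: 5.6
tool_pos: [0.5723, 0.2367, 0.1243]
tool_rot: [-179.9, -0.0, 179.1]
force: [-1.1, -1.9, 0.9]
grip_width: 0.0149
```

Emit:
move_arm([
  [1.2, 0, 0.15, 0, 0, 0, 0],
  [1.2, 0, 0, 0, 0, 0, 0],
  [1.2, 0, 0, 0, 0, 0, 0],
])

```text
time_s: 5.85
tool_pos: [0.5727, 0.2371, 0.1243]
tool_rot: [-179.8, 0.0, 179.1]
force: [-0.4, -3.8, 0.3]
grip_width: 0.015
```

Emit:
move_arm([
  [1.2, 0, 0.1, 0, 0, 0, 0],
  [1.2, 0, 0, 0, 0, 0, 0],
  [1.2, 0, 0, 0, 0, 0, 0],
])

```text
time_s: 6.1
tool_pos: [0.5729, 0.2375, 0.1243]
tool_rot: [-179.8, 0.0, 179.0]
force: [-0.3, -6.6, 1.8]
grip_width: 0.0156
```

Emit:
move_arm([
  [1.2, 0, -0.3, 0, 0, 0, 0],
  [4, 0, 0, 0, 0, 0, 0],
  [4, 0, 0, 0, 0, 0, 0],
  [5, 0, 0, -2, 0, 0, 0],
  [5, 0, 0, -4, 0, 0, 0],
])

```text
time_s: 6.52
tool_pos: [0.5687, 0.2373, 0.1796]
tool_rot: [-179.8, -0.5, 179.2]
force: [1.3, -0.0, 0.1]
grip_width: 0.0342
```

```bash
python3 -c "
from h import *
st();plan(.592,-.017,.21,-163,5)"
```

```text
t 6.52 p [568.7 237.3 179.6] rot [-179.8   -0.5  179.2] F [ 1.27 -0.04  0.06] g 34.2 q [-34.  16.  11.  91.  -3.  74.  66.]
t 6.52 n 7
[5.0, -0.38, -3.63, -0.43, -0.0, -0.001, -0.044]
[5.0, -0.22, -3.64, -0.42, -0.001, -0.002, -0.045]
[5.0, -0.05, -3.65, -0.43, 0.0, -0.001, -0.044]
[5.0, 0.1, -3.65, -0.43, -0.0, -0.001, -0.044]
[5.0, 0.27, -3.64, -0.42, -0.0, -0.002, -0.045]
[5.0, 0.43, -3.62, -0.43, -0.001, -0.001, -0.044]
[5.0, 0.58, -3.6, -0.44, 0.0, -0.002, -0.044]
```

Emit:
move_arm([
  [5, -0.3, -3.6, -0.4, 0, 0, -0.044],
  [5, -0.2, -3.6, -0.4, 0, 0, -0.044],
  [5, -0.1, -3.6, -0.4, 0, 0, -0.044],
  [5, 0.1, -3.7, -0.4, 0, 0, -0.044],
  [5, 0.3, -3.7, -0.3, 0, 0, -0.044],
])

```text
time_s: 6.93
tool_pos: [0.5881, 0.0555, 0.2042]
tool_rot: [179.9, 0.1, -168.0]
force: [0.6, -0.4, 0.2]
grip_width: 0.0494
```

Emit:
move_arm([
  [5, 0.4, -3.6, -0.3, 0, 0, -0.044],
  [5, 0.6, -3.6, -0.3, 0, 0, -0.044],
  [5, 0, 0, 0, 0, 0, 0],
  [5, 0, 0, 0, 0, 0, 0],
  [5, 0, 0, 0, 0, 0, 0],
])

```text
time_s: 7.35
tool_pos: [0.5945, -0.0152, 0.2094]
tool_rot: [179.9, 0.1, -163.2]
force: [0.1, 1.3, -0.3]
grip_width: 0.0501
```

```bash
python3 -c "
from h import *
st()
i,K,E=cam('wrist');save(i,'w4.png',None,1.4)
i,K,E=cam('top'); save(i,'t4.png',(190,130,430,260),3.3)
st()"
```

```text
t 7.35 p [594.5 -15.2 209.4] rot [ 1.799e+02  1.000e-01 -1.632e+02] F [ 0.14  1.26 -0.28] g 50.1 q [-16.  12.  18.  92.  -4.  76. 109.]
t 7.45 p [594.3 -14.2 209.2] rot [ 179.9    0.  -163. ] F [ 0.32  0.15 -0.32] g 49.9 q [-16.  12.  18.  92.  -4.  76. 109.]
```

View pics/w4.png

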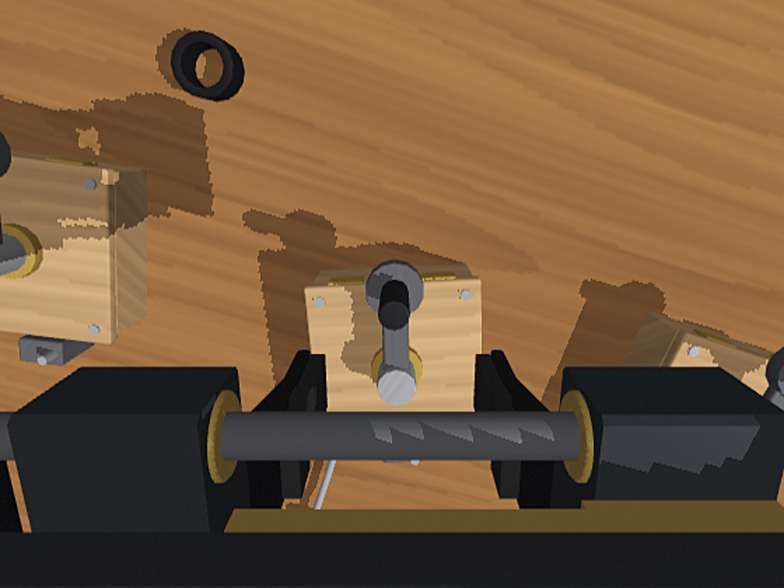

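```bash
python3 -c "
from h import *
i,K,E=cam('wrist');st()
f=lambda u,v,z:np.round(p2w(u/1.4,v/1.4,z,K,E)*1000,1)
print(f(395,312,.135),f(395,290,.09),'hub',f(397,388,.1))
d=f(395,300,.1125)-f(397,388,.1);print(d, np.degrees(np.arctan2(d[1],d[0])))
plan(*(f(395,312,.135)[:2]/1000),.124,-163.5,3.4)"
```

```text
t 7.5 p [594.2 -14.3 209.1] rot [ 179.9    0.  -163. ] F [ 0.02  0.1  -1.11] g 50.2 q [-16.  12.  18.  92.  -4.  76. 109.]
[597.5 -16.2 135. ] [598.6 -16.3  90. ] hub [652.8   1.4 100. ]
[-54.8 -17.7  12.5] -162.09992210348832
t 7.5 n 3
[3.4, -0.09, -0.09, 2.84, 0.0, 0.0, 0.003]
[3.4, -0.08, -0.1, 2.84, 0.001, 0.0, 0.003]
[3.4, -0.09, -0.09, 2.83, -0.0, 0.0, 0.003]
```

Emit:
move_arm([
  [4, -0.1, -0.2, 2.8, 0, 0, 0],
  [4, -0.1, -0.1, 2.8, 0, 0, 0],
  [4, 0, 0, 2.9, 0, 0, 0],
  [3, 0, 0, 0, 0, 0, 0],
  [1.2, 0, 0, 0, 0, 0, 0],
])

```text
time_s: 7.92
tool_pos: [0.5958, -0.0177, 0.1231]
tool_rot: [179.9, -0.2, -163.1]
force: [0.2, 0.7, 0.3]
grip_width: 0.0333
```

Emit:
move_arm([
  [1.2, 0, 0, 0, 0, 0, 0],
  [1.2, 0, 0, 0, 0, 0, 0],
  [1.2, 0, 0, 0, 0, 0, 0],
  [1.2, 0, 0, 0, 0, 0, 0],
])

```text
time_s: 8.25
tool_pos: [0.598, -0.019, 0.1261]
tool_rot: [-180.0, 0.2, -163.2]
force: [-0.2, 0.6, 1.8]
grip_width: 0.0138
```

Emit:
move_arm([
  [1.2, 0, 0, 0, 0, 0, 0],
])

```text
time_s: 8.33
tool_pos: [0.5981, -0.019, 0.1261]
tool_rot: [-180.0, 0.2, -163.2]
force: [-0.5, -1.1, 4.6]
grip_width: 0.0127
```

```bash
python3 -c "
from h import *
i,K,E=cam('wrist');save(i,'w5.png',None,1.4)
st()"
```

```text
t 8.38 p [598.1 -19.1 126. ] rot [-180.     0.2 -163.2] F [-0.25  0.47  5.37] g 12.7 q [-16.  15.  18.  98.  -5.  67. 110.]
```

View pics/w5.png

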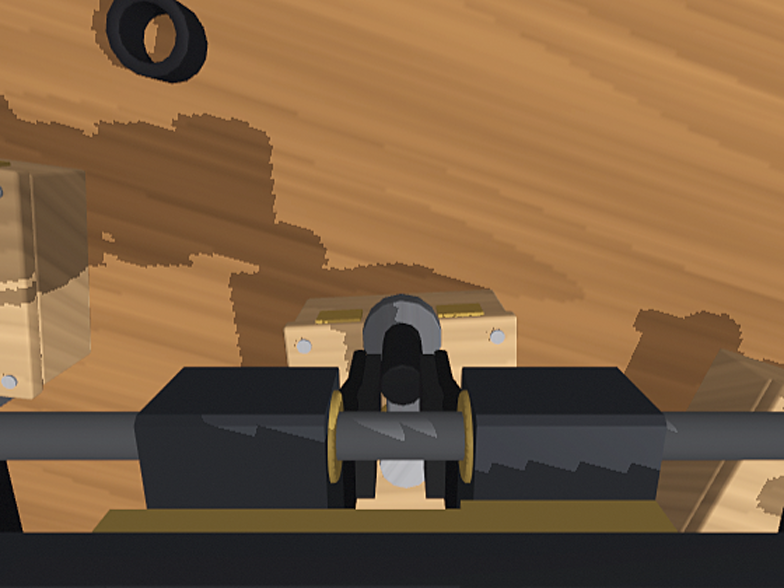

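```bash
python3 -c "
from h import *
i,K,E=cam('scene');save(i,'s5.png',(200,130,340,310),3.3)
i,K,E=cam('top');save(i,'t5.png',(240,110,360,220),5)
st()"
```

```text
t 8.48 p [598.1 -19.1 126. ] rot [-180.     0.2 -163.2] F [-0.08  0.03  6.22] g 12.1 q [-16.  15.  18.  98.  -5.  67. 110.]
```

View pics/s5.png

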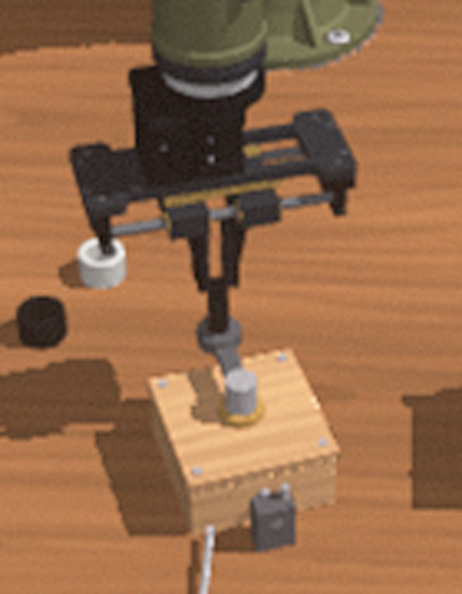

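View pics/t5.png

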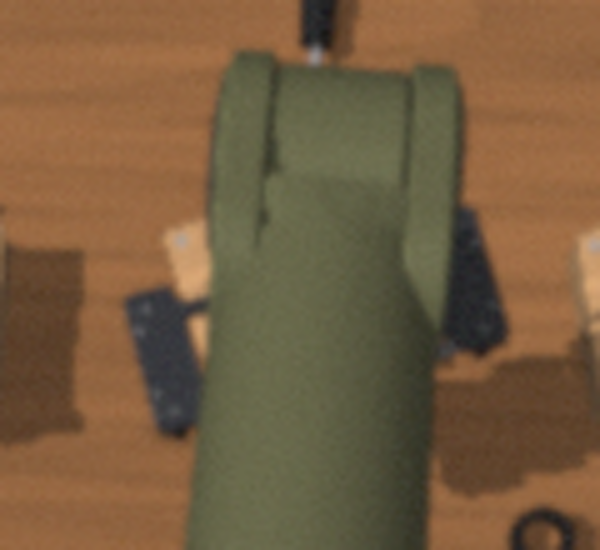

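```bash
python3 -c "
from h import *
i,K,E=cam('wrist');o=env.get_obs()
Rt=R.from_euler('xyz',o['tool_rot'],degrees=True);
for p in [(9.5,6,25),(-9.5,6,25),(9.5,6,-10),(9.5,6,6),(0,0,25),(0,0,6),(0,0,-9),(12,0,-9),(-12,0,-9)]:
  print(p,w2p(o['tool_pos']+Rt.apply(np.array(p)/1000),K,E)*1.4)
f=lambda u,v,z:np.round(p2w(u/1.4,v/1.4,z,K,E)*1000,1)
print(f(403,383,.135),f(402,330,.09))
st()"
```

```text
(9.5, 6, 25) [416.46406829 320.80270853]
(-9.5, 6, 25) [416.07391516 365.12590038]
(9.5, 6, -10) [419.64083072 354.46500291]
(9.5, 6, 6) [418.0486031  337.59309758]
(0, 0, 25) [401.32756165 343.24429511]
(0, 0, 6) [401.45124382 361.93889419]
(0, 0, -9) [401.56684946 379.41272445]
(12, 0, -9) [401.58480218 346.33302498]
(-12, 0, -9) [401.54955393 411.28147694]
[599.2 -18.3 135. ] [596.5 -19.4  90. ]
t 8.53 p [598.1 -19.2 126. ] rot [-180.     0.2 -163.2] F [0.06 0.27 6.01] g 12.2 q [-16.  15.  18.  98.  -5.  67. 110.]
```

```bash
python3 -c "
from h import *
print(env.tip_reach,[a for a in dir(env) if not a.startswith('_')]);st()"
```

```text
0.025 ['PlanningError', 'get_obs', 'tip_reach']
t 8.53 p [598.1 -19.2 126. ] rot [-180.     0.2 -163.2] F [0.06 0.27 6.01] g 12.2 q [-16.  15.  18.  98.  -5.  67. 110.]
```

Emit:
move_arm([
  [3, 0, 0, -0.3, 0, 0, 0],
  [6, 0, 0, 0, 0, 0, 0],
  [6, 0, 0, 0, 0, 0, 0],
  [6, 0, 0, 0, 0, 0, 0],
  [6, 0, 0, 1.3, 0, 0, 0],
])

```text
time_s: 8.95
tool_pos: [0.5987, -0.0193, 0.1161]
tool_rot: [-179.9, 0.2, -163.2]
force: [1.8, -0.3, 0.4]
grip_width: 0.0377
```

Emit:
move_arm([
  [6, 0, 0, 1, 0, 0, 0],
  [6, 0, 0, 0, 0, 0, 0],
  [6, 0, 0, 0, 0, 0, 0],
])

```text
time_s: 9.2
tool_pos: [0.5957, -0.0192, 0.1026]
tool_rot: [180.0, -0.2, -163.2]
force: [-1.0, -0.7, 0.1]
grip_width: 0.0557
```

```bash
python3 -c "
from h import *
st()
i,K,E=cam('wrist');save(i,'w6.png',None,1.4)
i,K,E=cam('scene');save(i,'s6.png',(200,130,340,310),3.3)
st()"
```

```text
t 9.2 p [595.7 -19.2 102.6] rot [ 180.    -0.2 -163.2] F [-0.96 -0.69  0.06] g 55.7 q [-16.  17.  18.  99.  -5.  65. 110.]
t 9.3 p [596.9 -19.2 104. ] rot [ 180.    -0.  -163.2] F [ 0.42  0.24 -0.1 ] g 58.2 q [-16.  17.  18.  99.  -5.  65. 110.]
```

View pics/w6.png

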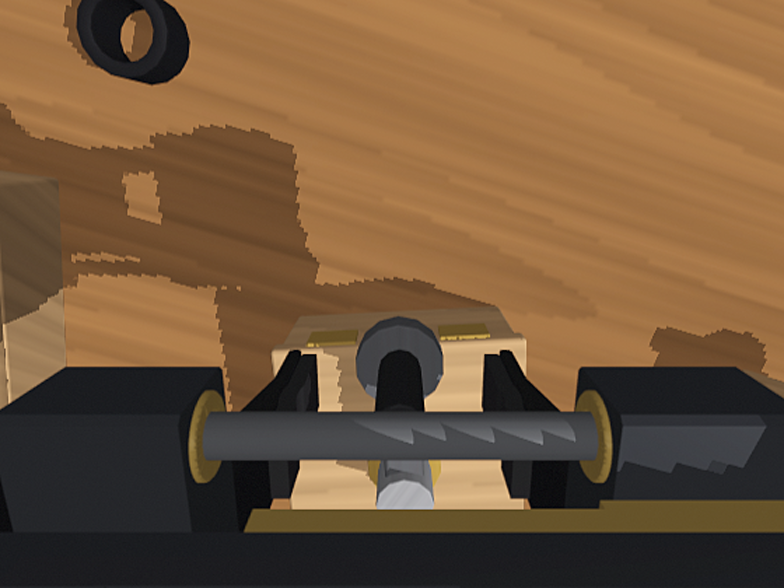

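View pics/s6.png

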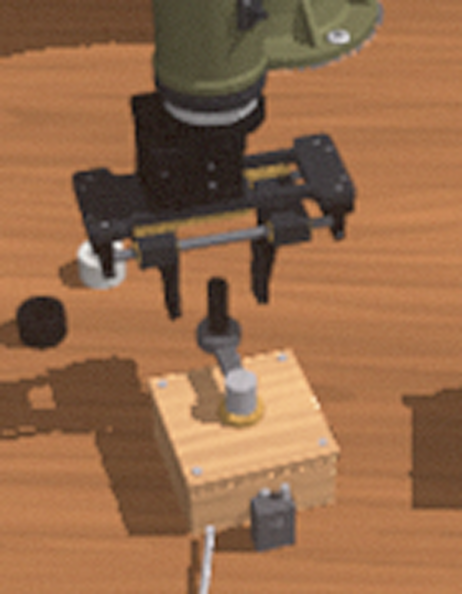

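```bash
python3 -c "
from h import *
i,K,E=cam('scene');o=env.get_obs()
Rt=R.from_euler('xyz',o['tool_rot'],degrees=True);
q=lambda p:np.round((w2p(o['tool_pos']+Rt.apply(np.array(p)/1000),K,E)-[200,130])*3.3)
for z in (25,10,0,-10): print(z,q((0,31,z)),q((0,-31,z)))
Rm=lambda x,y,z:np.round((w2p([x,y,z],K,E)-[200,130])*3.3)
print('disc',Rm(.597,-.019,.09),'top',Rm(.597,-.019,.135),'box center',Rm(.652,.0,.1))
print('base flange etc', Rm(0,0,0))
st()"
```

```text
25 [254. 328.] [174. 342.]
10 [254. 313.] [174. 327.]
0 [254. 303.] [173. 317.]
-10 [254. 293.] [173. 307.]
disc [215. 324.] top [213. 279.] box center [236. 365.]
base flange etc [269.  10.]
t 9.35 p [597.2 -19.2 104.5] rot [-180.     0.  -163.2] F [ 0.46 -0.3   1.03] g 58.9 q [-16.  17.  18.  99.  -5.  65. 110.]
```

Emit:
move_arm([
  [4.5, 0, 0, 0.8, 0, 0, 0],
  [4, 0, 0, 0.8, 0, 0, 0],
  [3, 0, 0, 0, 0, 0, 0],
  [1.2, 0, 0, 0, 0, 0, 0],
  [1.2, 0, 0, 0, 0, 0, 0],
])

```text
time_s: 9.77
tool_pos: [0.5969, -0.0192, 0.0882]
tool_rot: [180.0, -0.0, -163.2]
force: [-0.1, -0.8, -0.3]
grip_width: 0.0345
```

Emit:
move_arm([
  [1.2, 0, 0, 0, 0, 0, 0],
  [1.2, 0, 0, 0, 0, 0, 0],
  [1.2, 0, 0, 0, 0, 0, 0],
])

```text
time_s: 10.02
tool_pos: [0.5972, -0.0192, 0.0887]
tool_rot: [-180.0, 0.0, -163.2]
force: [0.2, -0.2, -0.2]
grip_width: 0.0161
```

Emit:
move_arm([
  [1.2, 0, 0, 0, 0, 0, 0],
])

```text
time_s: 10.1
tool_pos: [0.5972, -0.0192, 0.0887]
tool_rot: [-180.0, 0.0, -163.2]
force: [0.4, 0.8, 0.6]
grip_width: 0.0155
```

Emit:
move_arm([
  [1.2, 0, -0.2, 0, 0, 0, 0],
  [1.2, 0, 0, 0, 0, 0, 0],
  [1.2, 0, 0, 0, 0, 0, 0],
])

```text
time_s: 10.35
tool_pos: [0.5979, -0.0213, 0.0886]
tool_rot: [-180.0, 0.0, -163.2]
force: [1.0, -0.4, 1.3]
grip_width: 0.0157
```

Emit:
move_arm([
  [1.2, 0, -0.15, 0, 0, 0, 0],
  [1.2, 0, 0, 0, 0, 0, 0],
  [1.2, 0, 0, 0, 0, 0, 0],
])

```text
time_s: 10.6
tool_pos: [0.5982, -0.0219, 0.0886]
tool_rot: [180.0, 0.0, -163.2]
force: [-0.1, 2.7, 2.0]
grip_width: 0.016
```

Emit:
move_arm([
  [1.2, 0, -0.15, 0, 0, 0, 0],
  [1.2, 0, 0, 0, 0, 0, 0],
  [1.2, 0, 0, 0, 0, 0, 0],
])

```text
time_s: 10.85
tool_pos: [0.5982, -0.0221, 0.0885]
tool_rot: [179.9, 0.0, -163.1]
force: [-1.6, 4.8, 4.6]
grip_width: 0.0158
```

Emit:
move_arm([
  [1.2, 0, 0.4, 0, 0, 0, 0],
  [1.2, 0, 0.3, 0, 0, 0, 0],
  [1.2, 0, 0, 0, 0, 0, 0],
  [1.2, 0, 0, 0, 0, 0, 0],
])

```text
time_s: 11.18
tool_pos: [0.5967, -0.0177, 0.0886]
tool_rot: [-180.0, 0.0, -163.2]
force: [1.4, 1.0, 2.1]
grip_width: 0.0158
```

Emit:
move_arm([
  [1.2, 0, 0.2, 0, 0, 0, 0],
  [1.2, 0, 0, 0, 0, 0, 0],
  [1.2, 0, 0, 0, 0, 0, 0],
])

```text
time_s: 11.43
tool_pos: [0.5962, -0.017, 0.0885]
tool_rot: [-179.9, 0.0, -163.3]
force: [2.3, -3.3, 1.1]
grip_width: 0.0157
```

Emit:
move_arm([
  [1.2, 0, 0.2, 0, 0, 0, 0],
  [1.2, 0, 0, 0, 0, 0, 0],
  [1.2, 0, 0, 0, 0, 0, 0],
])

```text
time_s: 11.68
tool_pos: [0.5956, -0.0161, 0.0885]
tool_rot: [-179.8, -0.0, -163.3]
force: [1.6, -6.1, 1.9]
grip_width: 0.0175
```

Emit:
move_arm([
  [1.2, 0, -0.4, 0, 0, 0, 0],
  [3, 0, 0, 0, 0, 0, 0],
  [4, 0, 0, 0, 0, 0, 0],
  [5, 0, 0, -4, 0, 0, 0],
  [5, 0, 0, -4, 0, 0, 0],
])

```text
time_s: 12.1
tool_pos: [0.5933, -0.016, 0.1658]
tool_rot: [179.8, -0.5, -163.1]
force: [1.9, -0.7, 1.1]
grip_width: 0.0347
```

```bash
python3 -c "
from h import *
st();plan(.588,-.256,.20,-170,5)"
```

```text
t 12.1 p [593.3 -16.  165.8] rot [ 179.8   -0.5 -163.1] F [ 1.92 -0.7   1.09] g 34.7 q [-16.  14.  18.  95.  -4.  72. 109.]
t 12.1 n 6
[5.0, 1.25, -3.8, -0.57, 0.0, -0.001, 0.02]
[5.0, 1.17, -3.83, -0.57, 0.001, -0.002, 0.02]
[5.0, 1.1, -3.85, -0.57, 0.0, -0.001, 0.02]
[5.0, 1.02, -3.87, -0.58, 0.001, -0.001, 0.02]
[5.0, 0.94, -3.89, -0.56, -0.0, -0.002, 0.02]
[5.0, 0.86, -3.9, -0.57, 0.0, -0.001, 0.02]
```

Emit:
move_arm([
  [5, 1.2, -3.8, -0.6, 0, 0, 0.02],
  [5, 1.2, -3.8, -0.6, 0, 0, 0.02],
  [5, 1.1, -3.8, -0.6, 0, 0, 0.02],
  [5, 1.0, -3.9, -0.6, 0, 0, 0.02],
  [5, 0.9, -3.9, -0.5, 0, 0, 0.02],
])

```text
time_s: 12.52
tool_pos: [0.5918, -0.217, 0.1974]
tool_rot: [179.9, -0.0, -168.9]
force: [0.2, -0.2, 0.8]
grip_width: 0.0495
```

Emit:
move_arm([
  [5, 0.9, -3.9, 0, 0, 0, 0.02],
  [5, 0, 0, 0, 0, 0, 0],
  [5, 0, 0, 0, 0, 0, 0],
  [5, 0, 0, 0, 0, 0, 0],
])

```text
time_s: 12.85
tool_pos: [0.5908, -0.2553, 0.1964]
tool_rot: [179.9, -0.0, -170.0]
force: [0.6, -0.1, -0.5]
grip_width: 0.0498
```

```bash
python3 -c "
from h import *
st()
i,K,E=cam('wrist');save(i,'w7.png',None,1.4)
i,K,E=cam('top'); save(i,'t7.png',(190,130,430,260),3.3)
st()"
```

```text
t 12.85 p [ 590.8 -255.3  196.4] rot [ 179.9   -0.  -170. ] F [ 0.62 -0.06 -0.49] g 49.8 q [  0.  19.  26.  86.  -9.  77. 127.]
t 12.95 p [ 591.4 -253.9  196.7] rot [ 179.9   -0.  -169.9] F [ 0.73  0.65 -0.13] g 50.0 q [  0.  19.  26.  86.  -9.  77. 127.]
```

View pics/w7.png

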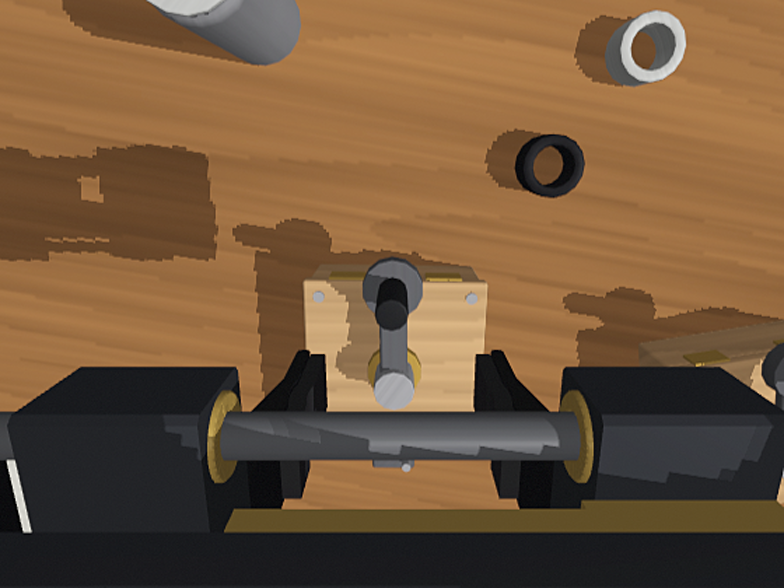

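View pics/t7.png

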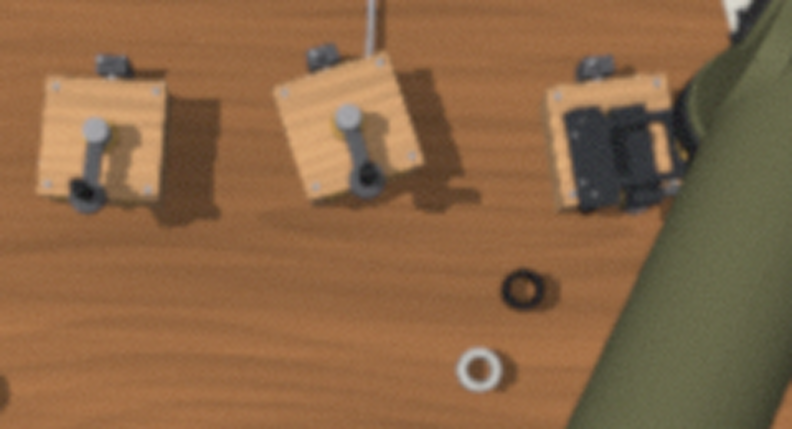

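```bash
python3 -c "
from h import *
i,K,E=cam('wrist');st()
f=lambda u,v,z:np.round(p2w(u/1.4,v/1.4,z,K,E)*1000,1)
print(f(392,316,.135),f(392,286,.09),'hub',f(394,390,.1),'sleeve',f(654,46,.026),'lid',f(304,281,.058),f(487,283,.058))
plan(*(f(392,302,.1125)[:2]/1000),.088,-170,4)"
```

```text
t 13.0 p [ 591.5 -254.1  196.9] rot [ 179.9   -0.  -169.9] F [-0.28  0.33  0.09] g 49.7 q [  0.  19.  26.  86.  -9.  77. 127.]
[ 592.7 -258.   135. ] [ 590.2 -259.    90. ] hub [ 646.9 -247.9  100. ] sleeve [ 433.1 -127.8   26. ] lid [ 604.9 -311.5   58. ] [ 586.5 -201.    58. ]
t 13.0 n 3
[4.0, -0.01, -0.15, 3.63, 0.001, -0.0, 0.001]
[4.0, -0.02, -0.15, 3.63, 0.0, -0.0, 0.0]
[4.0, -0.01, -0.14, 3.63, 0.001, -0.0, 0.001]
```

Emit:
move_arm([
  [5, 0, -0.5, 3.6, 0, 0, 0],
  [5, 0, 0, 3.6, 0, 0, 0],
  [4, 0, 0, 3.5, 0, 0, 0],
  [3, 0, 0, 0, 0, 0, 0],
  [1.2, 0, 0, 0, 0, 0, 0],
])

```text
time_s: 13.42
tool_pos: [0.5908, -0.2595, 0.0888]
tool_rot: [179.8, -0.2, -170.0]
force: [0.4, -0.8, 0.4]
grip_width: 0.0375
```

Emit:
move_arm([
  [1.2, 0, 0, 0, 0, 0, 0],
  [1.2, 0, 0, 0, 0, 0, 0],
  [1.2, 0, 0, 0, 0, 0, 0],
  [1.2, 0, 0, 0, 0, 0, 0],
])

```text
time_s: 13.75
tool_pos: [0.5932, -0.2621, 0.0927]
tool_rot: [-179.9, 0.2, -170.1]
force: [-1.1, 0.3, 4.1]
grip_width: 0.0159
```

Emit:
move_arm([
  [1.2, 0, 0, 0, 0, 0, 0],
])

```text
time_s: 13.83
tool_pos: [0.5931, -0.2622, 0.0926]
tool_rot: [-179.9, 0.2, -170.1]
force: [0.8, 0.3, 3.3]
grip_width: 0.0159
```

Emit:
move_arm([
  [1.2, 0, 0.3, 0, 0, 0, 0],
  [1.2, 0, 0, 0, 0, 0, 0],
  [1.2, 0, 0, 0, 0, 0, 0],
])

```text
time_s: 14.08
tool_pos: [0.5919, -0.2585, 0.0911]
tool_rot: [-180.0, 0.1, -170.0]
force: [0.9, -0.1, 4.3]
grip_width: 0.016
```

Emit:
move_arm([
  [1.2, 0, 0.2, 0, 0, 0, 0],
  [1.2, 0, 0, 0, 0, 0, 0],
  [1.2, 0, 0, 0, 0, 0, 0],
])

```text
time_s: 14.33
tool_pos: [0.5911, -0.2564, 0.0904]
tool_rot: [180.0, 0.0, -170.1]
force: [1.6, 0.3, 3.1]
grip_width: 0.0156
```

Emit:
move_arm([
  [1.2, 0, 0.2, 0, 0, 0, 0],
  [1.2, 0, 0, 0, 0, 0, 0],
  [1.2, 0, 0, 0, 0, 0, 0],
])

```text
time_s: 14.58
tool_pos: [0.5908, -0.2544, 0.0903]
tool_rot: [180.0, 0.0, -170.1]
force: [2.4, 0.7, 2.8]
grip_width: 0.0156
```

Emit:
move_arm([
  [1.2, 0, 0.2, 0, 0, 0, 0],
  [1.2, 0, 0, 0, 0, 0, 0],
  [1.2, 0, 0, 0, 0, 0, 0],
])

```text
time_s: 14.83
tool_pos: [0.5906, -0.2524, 0.0904]
tool_rot: [180.0, 0.0, -170.0]
force: [4.0, 0.9, 1.8]
grip_width: 0.0159
```

Emit:
move_arm([
  [1.2, 0, 0.15, 0, 0, 0, 0],
  [1.2, 0, 0, 0, 0, 0, 0],
  [1.2, 0, 0, 0, 0, 0, 0],
])

```text
time_s: 15.08
tool_pos: [0.5901, -0.2511, 0.0903]
tool_rot: [180.0, 0.0, -170.1]
force: [4.4, 0.8, 2.2]
grip_width: 0.0154
```

Emit:
move_arm([
  [1.2, 0, 0.15, 0, 0, 0, 0],
  [1.2, 0, 0, 0, 0, 0, 0],
  [1.2, 0, 0, 0, 0, 0, 0],
])

```text
time_s: 15.33
tool_pos: [0.5894, -0.2503, 0.0903]
tool_rot: [-180.0, -0.0, -170.1]
force: [3.1, -0.3, 1.2]
grip_width: 0.0159
```

Emit:
move_arm([
  [1.2, -0.1, 0.15, 0, 0, 0, 0],
  [1.2, 0, 0, 0, 0, 0, 0],
  [1.2, 0, 0, 0, 0, 0, 0],
])

```text
time_s: 15.58
tool_pos: [0.5895, -0.25, 0.0903]
tool_rot: [-179.9, -0.1, -170.2]
force: [1.3, -5.4, 0.9]
grip_width: 0.0157
```

Emit:
move_arm([
  [1.2, -0.05, 0.15, 0, 0, 0, 0],
  [1.2, 0, 0, 0, 0, 0, 0],
  [1.2, 0, 0, 0, 0, 0, 0],
])

```text
time_s: 15.83
tool_pos: [0.5895, -0.2489, 0.0903]
tool_rot: [-179.9, -0.1, -170.2]
force: [1.5, -5.8, 1.3]
grip_width: 0.0182
```

Emit:
move_arm([
  [1.2, 0, -0.5, 0, 0, 0, 0],
  [1.2, 0, -0.5, 0, 0, 0, 0],
  [1.2, 0, -0.3, 0, 0, 0, 0],
  [1.2, 0, 0, 0, 0, 0, 0],
  [1.2, 0, 0, 0, 0, 0, 0],
])

```text
time_s: 16.25
tool_pos: [0.5917, -0.2596, 0.0898]
tool_rot: [179.9, -0.1, -170.1]
force: [-3.0, -1.2, 2.0]
grip_width: 0.0158
```

Emit:
move_arm([
  [1.2, 0, -0.2, 0, 0, 0, 0],
  [1.2, 0, 0, 0, 0, 0, 0],
  [1.2, 0, 0, 0, 0, 0, 0],
])

```text
time_s: 16.5
tool_pos: [0.5924, -0.2614, 0.0897]
tool_rot: [180.0, -0.1, -170.1]
force: [-3.4, -1.3, 0.6]
grip_width: 0.0158
```

Emit:
move_arm([
  [1.2, 0, -0.15, 0, 0, 0, 0],
  [1.2, 0, 0, 0, 0, 0, 0],
  [1.2, 0, 0, 0, 0, 0, 0],
])

```text
time_s: 16.75
tool_pos: [0.5928, -0.263, 0.0898]
tool_rot: [180.0, -0.1, -170.1]
force: [-3.8, -2.0, -1.1]
grip_width: 0.0152
```

Emit:
move_arm([
  [1.2, 0.1, -0.15, 0, 0, 0, 0],
  [1.2, 0, 0, 0, 0, 0, 0],
  [1.2, 0, 0, 0, 0, 0, 0],
])

```text
time_s: 17.0
tool_pos: [0.5931, -0.2641, 0.0899]
tool_rot: [180.0, 0.0, -170.1]
force: [-1.4, -0.3, -3.6]
grip_width: 0.016
```

Emit:
move_arm([
  [1.2, 0, -0.15, 0, 0, 0, 0],
  [1.2, 0, 0, 0, 0, 0, 0],
  [1.2, 0, 0, 0, 0, 0, 0],
])

```text
time_s: 17.25
tool_pos: [0.5935, -0.2657, 0.0903]
tool_rot: [180.0, 0.0, -170.1]
force: [0.1, 0.4, -3.9]
grip_width: 0.0161
```

Emit:
move_arm([
  [1.2, 0, -0.1, 0, 0, 0, 0],
  [1.2, 0, 0, 0, 0, 0, 0],
  [1.2, 0, 0, 0, 0, 0, 0],
])

```text
time_s: 17.5
tool_pos: [0.5938, -0.2668, 0.0905]
tool_rot: [-180.0, 0.1, -170.1]
force: [0.4, 0.1, -3.7]
grip_width: 0.0159
```

Emit:
move_arm([
  [1.2, 0, -0.1, 0, 0, 0, 0],
  [1.2, 0, 0, 0, 0, 0, 0],
  [1.2, 0, 0, 0, 0, 0, 0],
])

```text
time_s: 17.75
tool_pos: [0.5937, -0.267, 0.0905]
tool_rot: [179.9, 0.0, -170.0]
force: [0.3, 2.7, -1.9]
grip_width: 0.0157
```

Emit:
move_arm([
  [1.2, 0, -0.1, 0, 0, 0, 0],
  [1.2, 0, 0, 0, 0, 0, 0],
  [1.2, 0, 0, 0, 0, 0, 0],
])

```text
time_s: 18.0
tool_pos: [0.5937, -0.2671, 0.0905]
tool_rot: [179.8, 0.0, -170.0]
force: [-0.5, 4.9, -1.4]
grip_width: 0.0156
```

Emit:
move_arm([
  [1.2, 0, -0.1, 0, 0, 0, 0],
  [1.2, 0, 0, 0, 0, 0, 0],
  [1.2, 0, 0, 0, 0, 0, 0],
])

```text
time_s: 18.25
tool_pos: [0.5938, -0.2677, 0.0904]
tool_rot: [179.8, -0.0, -170.0]
force: [-1.7, 5.6, -1.0]
grip_width: 0.0171
```

Emit:
move_arm([
  [1.2, 0, 0.1, 0, 0, 0, 0],
  [1.2, 0, 0, 0, 0, 0, 0],
  [1.2, 0, 0, 0, 0, 0, 0],
])

```text
time_s: 18.5
tool_pos: [0.5937, -0.2671, 0.0905]
tool_rot: [179.9, 0.0, -170.0]
force: [-0.4, 5.2, 0.8]
grip_width: 0.0161
```

Emit:
move_arm([
  [1.2, 0, 0.05, 0, 0, 0, 0],
  [1.2, 0, 0, 0, 0, 0, 0],
  [1.2, 0, 0, 0, 0, 0, 0],
])

```text
time_s: 18.75
tool_pos: [0.5937, -0.2671, 0.0905]
tool_rot: [179.9, 0.0, -170.0]
force: [-0.1, 6.2, -1.2]
grip_width: 0.0154
```

Emit:
move_arm([
  [1.2, 0, 0.12, 0, 0, 0, 0],
  [1.2, 0, 0, 0, 0, 0, 0],
  [1.2, 0, 0, 0, 0, 0, 0],
])

```text
time_s: 19.0
tool_pos: [0.5936, -0.2671, 0.0905]
tool_rot: [180.0, 0.0, -170.1]
force: [0.9, 3.6, -1.8]
grip_width: 0.016
```

Emit:
move_arm([
  [1.2, 0, 0.05, 0, 0, 0, 0],
  [1.2, 0, 0, 0, 0, 0, 0],
  [1.2, 0, 0, 0, 0, 0, 0],
])

```text
time_s: 19.25
tool_pos: [0.5935, -0.267, 0.0905]
tool_rot: [-180.0, 0.1, -170.1]
force: [0.8, 3.3, -3.5]
grip_width: 0.0159
```

Emit:
move_arm([
  [1.2, 0, 0.05, 0, 0, 0, 0],
  [1.2, 0, 0, 0, 0, 0, 0],
  [1.8, 0, 0, 0, 0, 0, 0],
  [2.4, 0, 0, 0, 0, 0, 0],
  [4, 0, 0, 0, 0, 0, 0],
])

```text
time_s: 19.67
tool_pos: [0.5925, -0.2679, 0.0909]
tool_rot: [-179.9, -0.0, -170.2]
force: [0.2, 0.3, -0.6]
grip_width: 0.0242
```

Emit:
move_arm([
  [5, 0, 0, 0, 0, 0, 0],
  [5, 0, 0, 0, 0, 0, 0],
  [6, 0, 0, -3, 0, 0, 0],
  [6, 0, 0, -4, 0, 0, 0],
  [6, 0, 0, -3.5, 0, 0, 0],
])

```text
time_s: 20.08
tool_pos: [0.5924, -0.2665, 0.1965]
tool_rot: [180.0, -0.1, -170.1]
force: [1.1, 0.2, 0.7]
grip_width: 0.0552
```

Emit:
move_arm([
  [6, 0, 0, 0, 0, 0, 0],
  [6, 0, 0, 0, 0, 0, 0],
  [6, 0, 0, 0, 0, 0, 0],
])

```text
time_s: 20.33
tool_pos: [0.5928, -0.2664, 0.1951]
tool_rot: [180.0, -0.0, -170.1]
force: [0.2, -0.0, -1.2]
grip_width: 0.0592
```

```bash
python3 -c "
from h import *
st()
i,K,E=cam('wrist');save(i,'w8.png',None,1.4)
st()"
```

```text
t 20.33 p [ 592.8 -266.4  195.1] rot [ 180.    -0.  -170.1] F [ 0.21 -0.03 -1.16] g 59.2 q [  1.  20.  27.  86.  -9.  77. 128.]
t 20.38 p [ 592.3 -266.   194.2] rot [ 1.799e+02 -1.000e-01 -1.701e+02] F [-1.07  1.25 -0.15] g 59.7 q [  1.  20.  26.  86.  -9.  77. 128.]
```

View pics/w8.png

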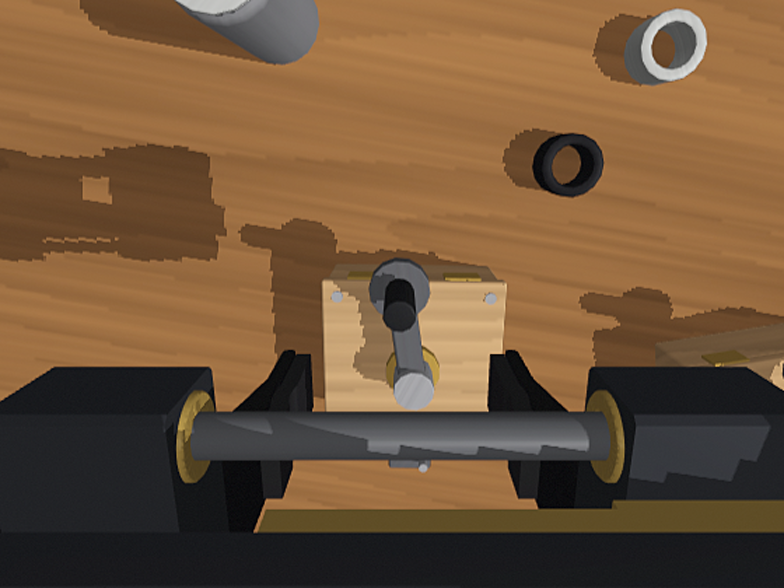

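```bash
python3 -c "
from h import *
i,K,E=cam('wrist');st()
f=lambda u,v,z:np.round(p2w(u/1.4,v/1.4,z,K,E)*1000,1)
print(f(400,317,.135),f(400,288,.09),'hub',f(414,391,.1),'sleeve top',f(674,45,.026),'lid',f(322,281,.058),f(506,283,.058))
plan(.4331,-.1279,.15,-170,8.0)"
```

```text
t 20.43 p [ 592.1 -265.9  193.7] rot [ 1.799e+02 -1.000e-01 -1.701e+02] F [0.29 0.21 1.05] g 60.0 q [  1.  20.  26.  86.  -9.  77. 128.]
[ 592.5 -266.5  135. ] [ 590.6 -266.8   90. ] hub [ 645.2 -249.4  100. ] sleeve top [ 432.3 -129.1   26. ] lid [ 602.8 -312.7   58. ] [ 584.9 -202.4   58. ]
t 20.43 n 6
[8.0, 2.21, 2.72, 0.74, 0.0, -0.0, -0.0]
[8.0, 2.22, 2.72, 0.73, 0.0, -0.001, -0.0]
[8.0, 2.21, 2.72, 0.74, 0.001, -0.0, -0.001]
[8.0, 2.21, 2.73, 0.73, -0.0, -0.001, 0.0]
[8.0, 2.21, 2.72, 0.73, 0.0, 0.0, -0.0]
[8.0, 2.21, 2.73, 0.73, 0.0, -0.0, -0.0]
```

Emit:
move_arm([
  [6, 2.2, 2.7, 0.7, 0, 0, 0],
  [6, 2.2, 2.7, 0.7, 0, 0, 0],
  [6, 2.2, 2.7, 0.7, 0, 0, 0],
  [6, 2.2, 2.7, 0.7, 0, 0, 0],
  [6, 2.2, 2.7, 0.7, 0, 0, 0],
])

```text
time_s: 20.85
tool_pos: [0.4591, -0.151, 0.1583]
tool_rot: [180.0, -0.2, -170.1]
force: [-0.1, -0.3, 0.6]
grip_width: 0.0599
```

Emit:
move_arm([
  [6, 2.2, 2.7, 1.2, 0, 0, 0],
  [6, 0, 0, 1, 0, 0, 0],
  [6, 0, 0, 0, 0, 0, 0],
  [6, 0, 0, 0, 0, 0, 0],
  [6, 0, 0, 0, 0, 0, 0],
])

```text
time_s: 21.27
tool_pos: [0.4359, -0.1304, 0.1386]
tool_rot: [-180.0, 0.0, -170.1]
force: [-0.4, -1.2, -0.4]
grip_width: 0.0601
```

```bash
python3 -c "
from h import *
st()
i,K,E=cam('wrist');save(i,'w9.png',None,1.4)
i,K,E=cam('top');save(i,'t9.png',(190,130,430,260),3.3)
st()"
```

```text
t 21.27 p [ 435.9 -130.4  138.6] rot [-180.     0.  -170.1] F [-0.4  -1.16 -0.39] g 60.1 q [ -9.  -3.  22. 116.   1.  67. 112.]
t 21.37 p [ 436.1 -130.5  138.8] rot [-180.     0.  -170.1] F [ 0.45 -0.24  0.71] g 59.9 q [ -9.  -3.  22. 116.   1.  67. 112.]
```

View pics/w9.png

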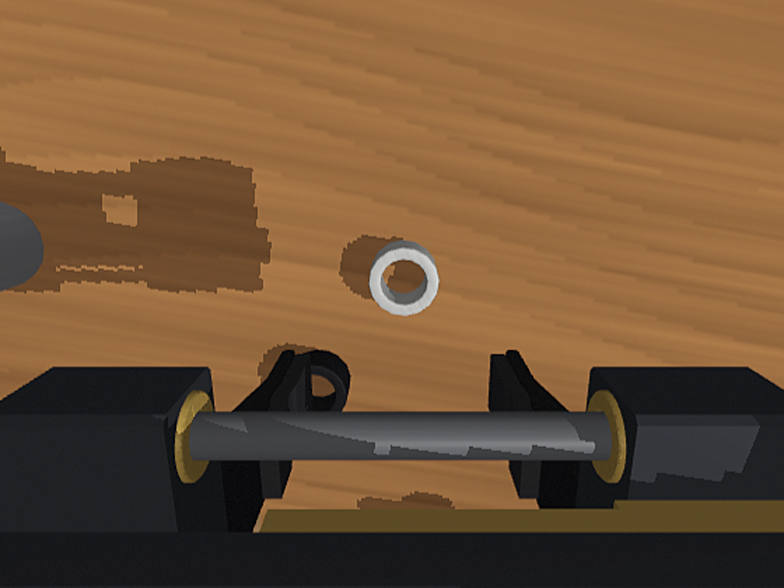

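View pics/t9.png

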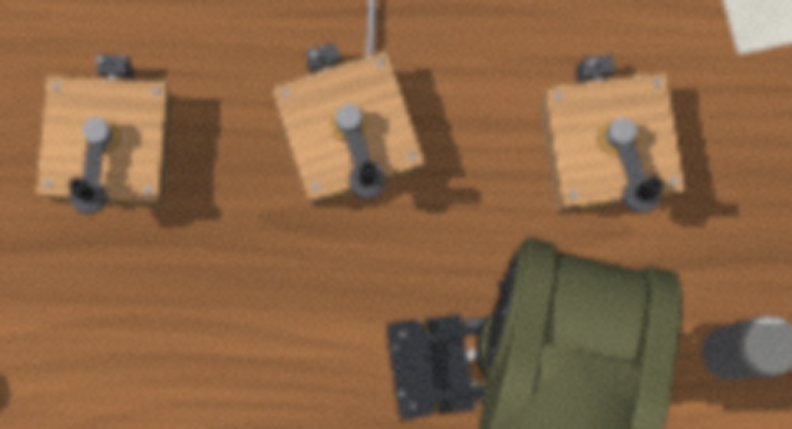

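```bash
python3 -c "
from h import *
i,K,E=cam('wrist');st()
f=lambda u,v,z:np.round(p2w(u/1.4,v/1.4,z,K,E)*1000,1)
s=f(404,281,.026);print(s,f(439,281,.026),f(369,281,.026))
plan(s[0]/1000,s[1]/1000,-.001,-170,6)"
```

```text
t 21.42 p [ 436.  -130.4  138.8] rot [-180.     0.  -170.1] F [ 0.46 -0.19  1.1 ] g 60.0 q [ -9.  -3.  22. 116.   1.  67. 112.]
[ 432.6 -129.5   26. ] [ 429.3 -110.2   26. ] [ 436.  -148.9   26. ]
t 21.42 n 4
[6.0, 0.08, 0.04, 3.5, -0.0, 0.0, -0.001]
[6.0, 0.09, 0.04, 3.49, -0.0, 0.0, -0.0]
[6.0, 0.08, 0.04, 3.5, -0.001, 0.0, -0.001]
[6.0, 0.08, 0.03, 3.49, 0.0, 0.001, -0.0]
```

Emit:
move_arm([
  [6, 0.3, 0.2, 3.5, 0, 0, 0],
  [6, 0, 0, 3.5, 0, 0, 0],
  [6, 0, 0, 2.5, 0, 0, 0],
  [6, 0, 0, 1, 0, 0, 0],
  [6, 0, 0, 0.7, 0, 0, 0],
])

```text
time_s: 21.83
tool_pos: [0.4312, -0.1284, 0.0252]
tool_rot: [180.0, -0.1, -170.1]
force: [0.2, 1.1, 0.6]
grip_width: 0.0601
```

Emit:
move_arm([
  [6, 0, 0, 0, 0, 0, 0],
  [6, 0, 0, 0, 0, 0, 0],
])

```text
time_s: 22.0
tool_pos: [0.433, -0.1285, 0.0274]
tool_rot: [-180.0, 0.1, -170.1]
force: [0.8, -0.9, 0.3]
grip_width: 0.0599
```

```bash
python3 -c "
from h import *
st()
i,K,E=cam('wrist');save(i,'w10.png',None,1.4)
i,K,E=cam('scene');save(i,'s10.png',(160,130,300,260),4)
st()"
```

```text
t 22.0 p [ 433.  -128.5   27.4] rot [-1.800e+02  1.000e-01 -1.701e+02] F [ 0.82 -0.95  0.26] g 59.9 q [ -9.   5.  23. 123.  -2.  53. 115.]
t 22.1 p [ 433.4 -128.4   27.9] rot [-180.     0.2 -170.1] F [ 0.95  0.46 -0.59] g 60.0 q [ -9.   5.  23. 123.  -2.  53. 115.]
```

View pics/w10.png

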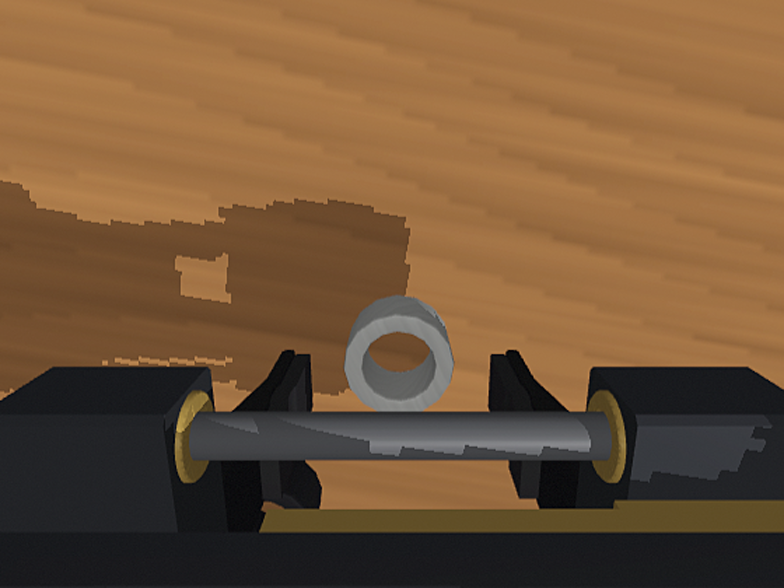

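View pics/s10.png

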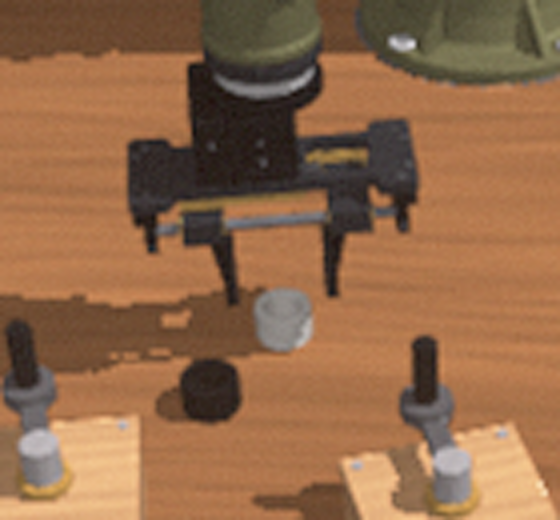

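Emit:
move_arm([
  [6, 0, 0, 1.2, 0, 0, 0],
  [6, 0, -0.05, 0.9, 0, 0, 0],
  [6, 0, 0, 0.5, 0, 0, 0],
  [6, 0, 0, 0.2, 0, 0, 0],
  [6, 0, 0, 0, 0, 0, 0],
])

```text
time_s: 22.52
tool_pos: [0.4316, -0.1285, -0.0019]
tool_rot: [180.0, -0.0, -170.1]
force: [-0.1, 0.4, -0.1]
grip_width: 0.0598
```

```bash
python3 -c "
from h import *
st()
i,K,E=cam('wrist');save(i,'w11.png',None,1.4)
i,K,E=cam('scene');save(i,'s11.png',(160,130,300,260),4)
st()"
```

```text
t 22.52 p [ 431.6 -128.5   -1.9] rot [ 180.    -0.  -170.1] F [-0.1   0.38 -0.14] g 59.8 q [ -8.   8.  23. 124.  -4.  49. 117.]
t 22.62 p [ 432.1 -128.6   -1.4] rot [-180.     0.  -170.1] F [0.76 0.07 0.14] g 60.0 q [ -8.   8.  23. 124.  -4.  49. 117.]
```

View pics/w11.png

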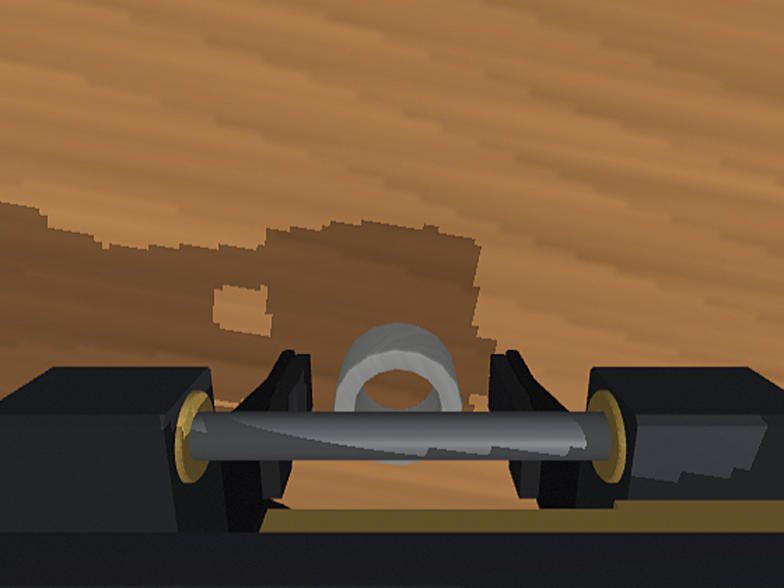

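View pics/s11.png

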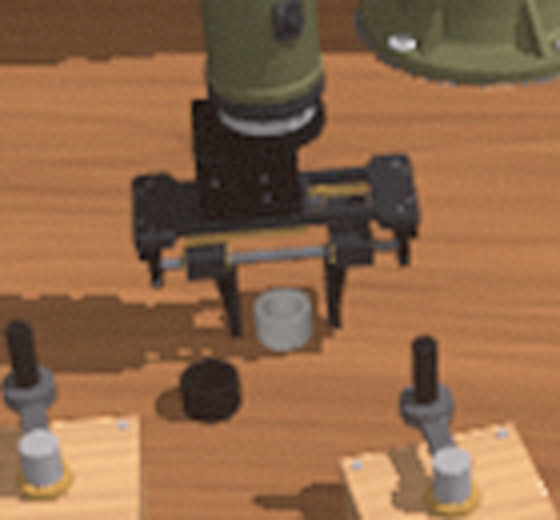

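Emit:
move_arm([
  [3, 0, 0, 0, 0, 0, 0],
  [3, 0, 0, 0, 0, 0, 0],
  [3, 0, 0, 0, 0, 0, 0],
  [3, 0, 0, 0, 0, 0, 0],
  [3, 0, 0, 0, 0, 0, 0],
], force=12)

```text
time_s: 23.03
tool_pos: [0.4321, -0.1285, -0.0014]
tool_rot: [180.0, 0.0, -170.1]
force: [-0.1, -0.8, 1.2]
grip_width: 0.0397
```

Emit:
move_arm([
  [3, 0, 0, -1, 0, 0, 0],
  [3, 0, 0, -3, 0, 0, 0],
  [3, 0, 0, -4, 0, 0, 0],
  [3, 0, 0, -4, 0, 0, 0],
  [3, 0, 0, -4, 0, 0, 0],
])

```text
time_s: 23.45
tool_pos: [0.4312, -0.1287, 0.1607]
tool_rot: [-180.0, -0.0, -170.1]
force: [1.3, 0.2, -0.7]
grip_width: 0.0398
```

```bash
python3 -c "
from h import *
st()
i,K,E=cam('wrist');save(i,'w12.png',None,1.4)
st();plan(.592,-.2667,.165,-170,3)"
```

```text
t 23.45 p [ 431.2 -128.7  160.7] rot [-180.    -0.  -170.1] F [ 1.27  0.21 -0.66] g 39.8 q [-10.  -5.  22. 115.   2.  70. 111.]
t 23.5 p [ 436.3 -129.8  168.9] rot [-179.8    0.7 -170.1] F [ 5.19 -1.22  5.17] g 39.6 q [-10.  -6.  22. 114.   2.  70. 111.]
t 23.5 n 6
[3.0, -2.16, -2.69, 0.1, -0.001, 0.002, -0.0]
[3.0, -2.17, -2.69, 0.1, -0.0, 0.002, -0.001]
[3.0, -2.16, -2.7, 0.09, -0.001, 0.002, -0.0]
[3.0, -2.16, -2.69, 0.08, -0.0, 0.003, -0.0]
[3.0, -2.16, -2.7, 0.08, -0.001, 0.002, -0.001]
[3.0, -2.16, -2.69, 0.07, -0.0, 0.002, -0.0]
```

View pics/w12.png

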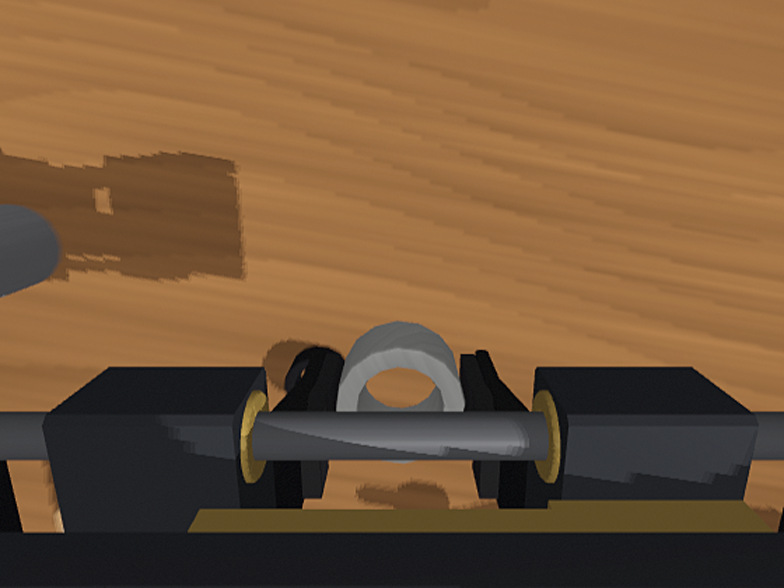

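Emit:
move_arm([
  [3, -1.5, -2.0, 0, 0, 0, 0],
  [3, -2.3, -2.8, 0, 0, 0, 0],
  [3, -2.3, -2.8, 0, 0, 0, 0],
  [3, -2.3, -2.8, 0, 0, 0, 0],
  [3, -2.3, -2.8, 0, 0, 0, 0],
])

```text
time_s: 23.92
tool_pos: [0.5612, -0.241, 0.1588]
tool_rot: [-180.0, 0.0, -170.0]
force: [-0.3, 0.2, 0.5]
grip_width: 0.0396
```

Emit:
move_arm([
  [3, -1.4, -2.0, 0, 0, 0, 0],
  [3, -0.7, -0.9, 0, 0, 0, 0],
  [3, 0, 0, 0, 0, 0, 0],
  [3, 0, 0, 0, 0, 0, 0],
  [3, 0, 0, 0, 0, 0, 0],
])

```text
time_s: 24.33
tool_pos: [0.5851, -0.2642, 0.1583]
tool_rot: [179.9, -0.0, -170.1]
force: [0.1, 0.7, 0.8]
grip_width: 0.0398
```

Emit:
move_arm([
  [3, 0, 0, 0, 0, 0, 0],
  [3, 0, 0, 0, 0, 0, 0],
])

```text
time_s: 24.5
tool_pos: [0.5854, -0.2641, 0.1588]
tool_rot: [180.0, 0.0, -170.0]
force: [-0.0, -0.1, 0.1]
grip_width: 0.0395
```

```bash
python3 -c "
from h import *
st()
i,K,E=cam('wrist');save(i,'w13.png',None,1.4)
st();plan(.592,-.267,.16,-170,3)"
```

```text
t 24.5 p [ 585.4 -264.1  158.8] rot [ 180.    0. -170.] F [-0.03 -0.14  0.14] g 39.5 q [ -0.  20.  28.  89. -10.  73. 129.]
t 24.55 p [ 585.5 -264.3  158.8] rot [ 180.    0. -170.] F [-0.47  0.04 -0.69] g 39.8 q [ -0.  20.  28.  89. -10.  73. 129.]
t 24.55 n 1
[3.0, -0.6, -0.38, -0.12, 0.001, 0.001, -0.001]
```

View pics/w13.png

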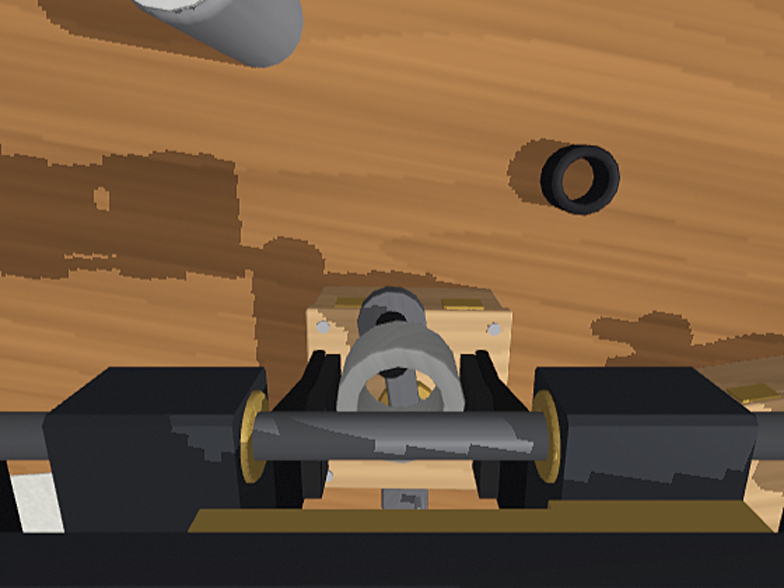

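Emit:
move_arm([
  [3, -0.6, -0.38, 0, 0, 0, 0],
  [3, 0, 0, 0, 0, 0, 0],
  [3, 0, 0, 0, 0, 0, 0],
  [3, 0, 0, 0, 0, 0, 0],
])

```text
time_s: 24.88
tool_pos: [0.5923, -0.2678, 0.1583]
tool_rot: [180.0, -0.0, -170.1]
force: [0.1, 0.8, -0.9]
grip_width: 0.04
```

```bash
python3 -c "
from h import *
st()
i,K,E=cam('wrist');save(i,'w14.png',(200,180,400,320),4)
f=lambda u,v,z:np.round(p2w(200+u/4,180+v/4,z,K,E)*1000,1)
st()
g=lambda p:np.round((w2p(np.array(p)/1000,K,E)-[200,180])*4)
print('disc exp',g((592,-267,90)),'top exp',g((592,-267,135)))"
```

```text
t 24.88 p [ 592.3 -267.8  158.3] rot [ 180.    -0.  -170.1] F [ 0.11  0.83 -0.94] g 40.0 q [  0.  21.  28.  88. -10.  73. 130.]
t 24.93 p [ 592.2 -267.8  158.3] rot [ 180.    -0.  -170.1] F [ 0.56  0.21 -0.85] g 40.1 q [  0.  21.  28.  88. -10.  73. 130.]
disc exp [351. 166.] top exp [353. 263.]
```

View pics/w14.png

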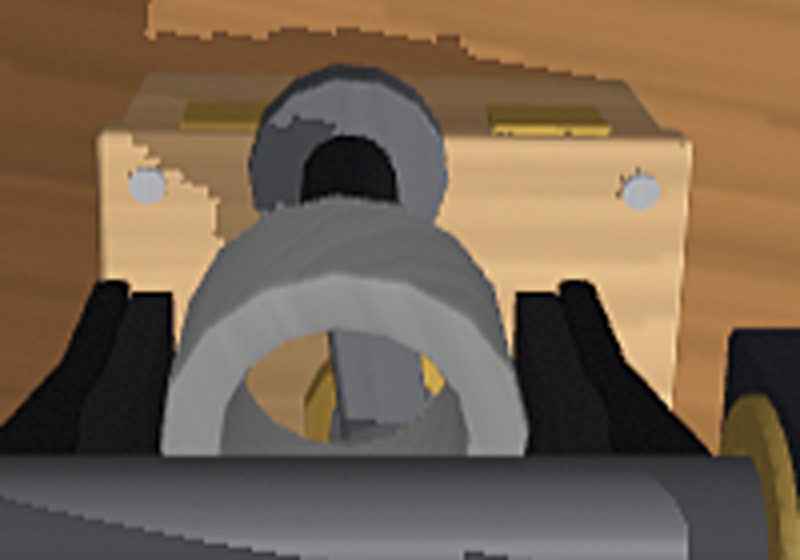

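Emit:
move_arm([
  [3, 0, 0.07, 0.8, 0, 0, 0],
  [3, 0, 0, 1.0, 0, 0, 0],
  [3, 0, 0, 0.5, 0, 0, 0],
  [3, 0, 0, 0.5, 0, 0, 0],
  [3, 0, 0, 0.5, 0, 0, 0],
])

```text
time_s: 25.35
tool_pos: [0.5918, -0.2669, 0.1243]
tool_rot: [180.0, -0.0, -170.1]
force: [-0.5, 0.1, -0.2]
grip_width: 0.0398
```

```bash
python3 -c "
from h import *
st()
i,K,E=cam('wrist');save(i,'w15.png',(200,180,400,320),4)
i,K,E=cam('scene');save(i,'s15.png',(120,140,260,300),3.5)
st()"
```

```text
t 25.35 p [ 591.8 -266.9  124.3] rot [ 180.    -0.  -170.1] F [-0.47  0.05 -0.16] g 39.8 q [  0.  23.  28.  91. -11.  69. 130.]
t 25.45 p [ 591.5 -266.8  124. ] rot [ 1.799e+02 -1.000e-01 -1.701e+02] F [ 0.41  0.1  -0.82] g 39.8 q [  0.  23.  28.  91. -11.  70. 130.]
```

View pics/w15.png

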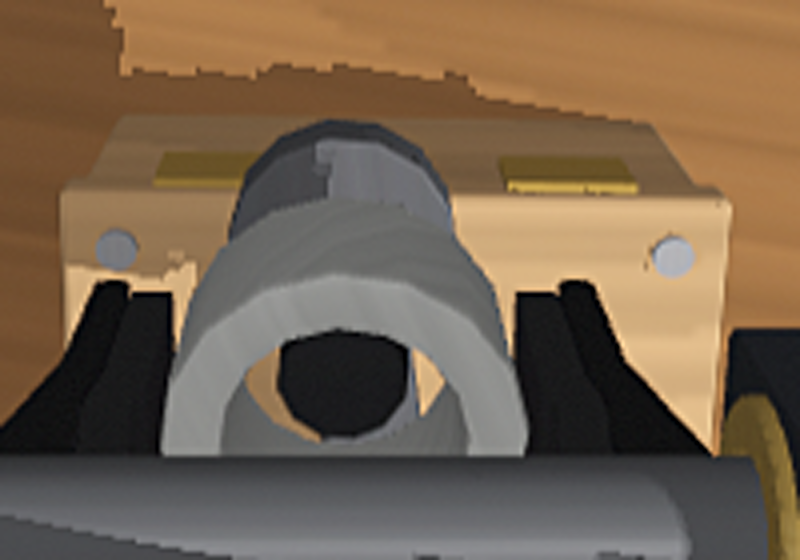

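View pics/s15.png

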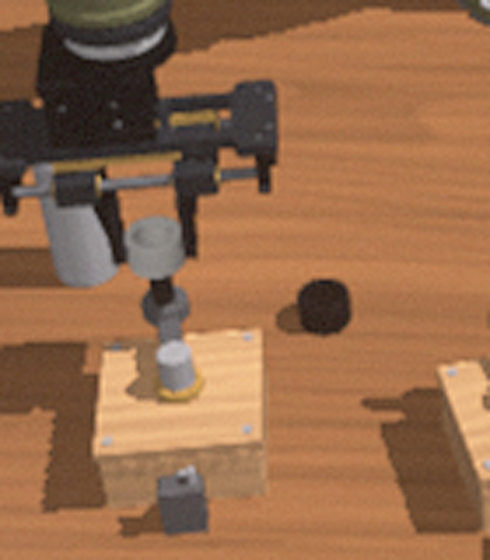

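Emit:
move_arm([
  [3, 0, 0, 0.7, 0, 0, 0],
  [3, 0, 0, 0.8, 0, 0, 0],
  [3, 0, 0, 0.7, 0, 0, 0],
  [3, 0, 0, 0.5, 0, 0, 0],
  [3, 0, 0, 0.3, 0, 0, 0],
])

```text
time_s: 25.87
tool_pos: [0.5916, -0.2668, 0.0941]
tool_rot: [180.0, -0.1, -170.1]
force: [0.3, 0.2, 0.5]
grip_width: 0.0401
```

Emit:
move_arm([
  [3, 0, 0, 0.2, 0, 0, 0],
  [3, 0, 0, 0, 0, 0, 0],
  [3, 0, 0, 0, 0, 0, 0],
])

```text
time_s: 26.12
tool_pos: [0.5923, -0.2672, 0.0935]
tool_rot: [-180.0, 0.0, -170.1]
force: [0.7, -0.4, 0.6]
grip_width: 0.0399
```

```bash
python3 -c "
from h import *
st()
i,K,E=cam('wrist');save(i,'w16.png',(200,180,400,320),4)
i,K,E=cam('scene');save(i,'s16.png',(120,140,260,300),3.5)
st()"
```

```text
t 26.12 p [ 592.3 -267.2   93.5] rot [-180.     0.  -170.1] F [ 0.68 -0.38  0.62] g 39.9 q [  1.  24.  27.  92. -12.  66. 131.]
t 26.22 p [ 592.4 -267.3   93.8] rot [-180.     0.  -170.1] F [ 0.18  0.01 -0.49] g 39.7 q [  1.  24.  27.  92. -12.  66. 131.]
```

View pics/w16.png

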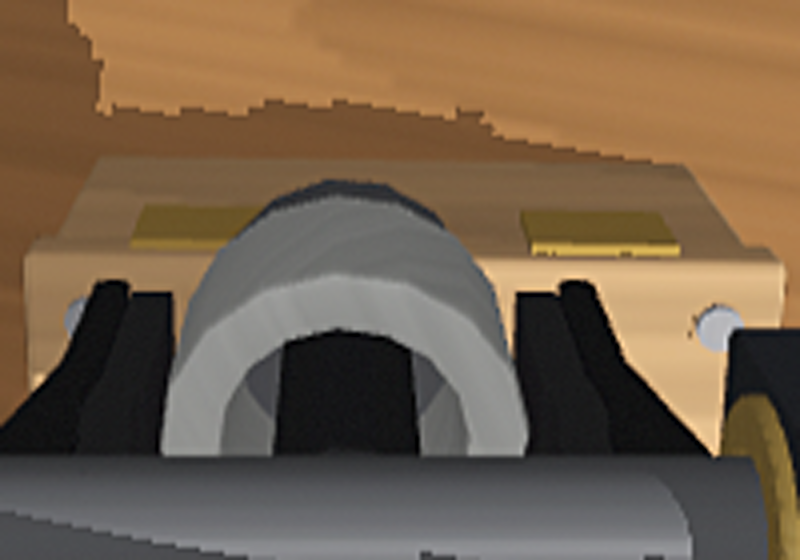

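View pics/s16.png

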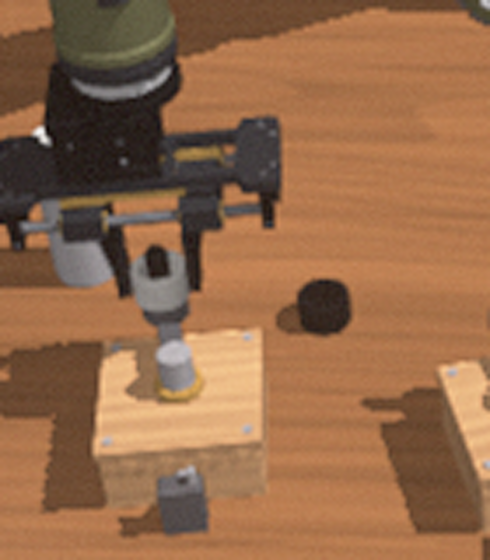

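Emit:
move_arm([
  [3, 0, 0, 0.2, 0, 0, 0],
  [3, 0, 0, 0.15, 0, 0, 0],
  [3, 0, 0, 0, 0, 0, 0],
  [3, 0, 0, 0, 0, 0, 0],
])

```text
time_s: 26.55
tool_pos: [0.5921, -0.267, 0.0897]
tool_rot: [180.0, -0.0, -170.1]
force: [-0.5, 0.2, -1.3]
grip_width: 0.0397
```

Emit:
move_arm([
  [3, 0, 0, 0.1, 0, 0, 0],
  [3, 0, 0, 0, 0, 0, 0],
  [3, 0, 0, 0, 0, 0, 0],
])

```text
time_s: 26.8
tool_pos: [0.5921, -0.2671, 0.0888]
tool_rot: [180.0, -0.0, -170.1]
force: [-0.2, -0.5, 0.1]
grip_width: 0.0397
```

Emit:
move_arm([
  [3, 0, 0, 0.06, 0, 0, 0],
  [3, 0, 0, 0, 0, 0, 0],
  [3, 0, 0, 0, 0, 0, 0],
])

```text
time_s: 27.05
tool_pos: [0.5923, -0.2671, 0.0886]
tool_rot: [-180.0, 0.0, -170.1]
force: [-0.6, 0.1, 1.6]
grip_width: 0.0396
```

Emit:
move_arm([
  [3, 0, 0, 0.05, 0, 0, 0],
  [3, 0, 0, 0, 0, 0, 0],
  [3, 0, 0, 0, 0, 0, 0],
])

```text
time_s: 27.3
tool_pos: [0.5923, -0.2672, 0.0885]
tool_rot: [180.0, 0.0, -170.1]
force: [-2.5, 2.0, 5.7]
grip_width: 0.0397
```

Emit:
move_arm([
  [3, 0, 0, -0.07, 0, 0, 0],
  [3.6, 0, 0, 0, 0, 0, 0],
  [4.1, 0, 0, 0, 0, 0, 0],
  [4.5, 0, 0, 0, 0, 0, 0],
  [5.2, 0, 0, 0, 0, 0, 0],
])

```text
time_s: 27.72
tool_pos: [0.5921, -0.267, 0.088]
tool_rot: [180.0, -0.0, -170.1]
force: [-0.3, 1.3, 0.1]
grip_width: 0.046
```

Emit:
move_arm([
  [6, 0, 0, 0, 0, 0, 0],
  [6, 0, 0, 0, 0, 0, 0],
  [6, 0, 0, 0, 0, 0, 0],
  [6, 0, 0, -1, 0, 0, 0],
  [6, 0, 0, -2.5, 0, 0, 0],
])

```text
time_s: 28.13
tool_pos: [0.5898, -0.2659, 0.1206]
tool_rot: [179.8, -0.4, -170.1]
force: [-0.4, 0.4, -0.5]
grip_width: 0.0597
```

Emit:
move_arm([
  [6, 0, 0, -3.5, 0, 0, 0],
  [6, 0, 0, -3.5, 0, 0, 0],
  [6, 0, 0, -1, 0, 0, 0],
  [6, 0, 0, 0, 0, 0, 0],
  [6, 0, 0, 0, 0, 0, 0],
])

```text
time_s: 28.55
tool_pos: [0.5924, -0.2672, 0.2042]
tool_rot: [-180.0, 0.1, -170.1]
force: [-0.2, -0.1, 0.0]
grip_width: 0.06
```

```bash
python3 -c "
from h import *
st()
i,K,E=cam('wrist');save(i,'w17.png',None,1.4)
i,K,E=cam('scene');save(i,'s17.png',(120,140,260,300),3.5)
st()"
```

```text
t 28.55 p [ 592.4 -267.2  204.2] rot [-1.800e+02  1.000e-01 -1.701e+02] F [-0.16 -0.09  0.01] g 60.0 q [ -0.  20.  29.  85. -10.  78. 129.]
t 28.65 p [ 591.3 -266.5  201.8] rot [ 1.799e+02 -1.000e-01 -1.701e+02] F [ 0.68 -0.3  -0.9 ] g 59.7 q [ -0.  20.  29.  85. -10.  78. 129.]
```

View pics/w17.png

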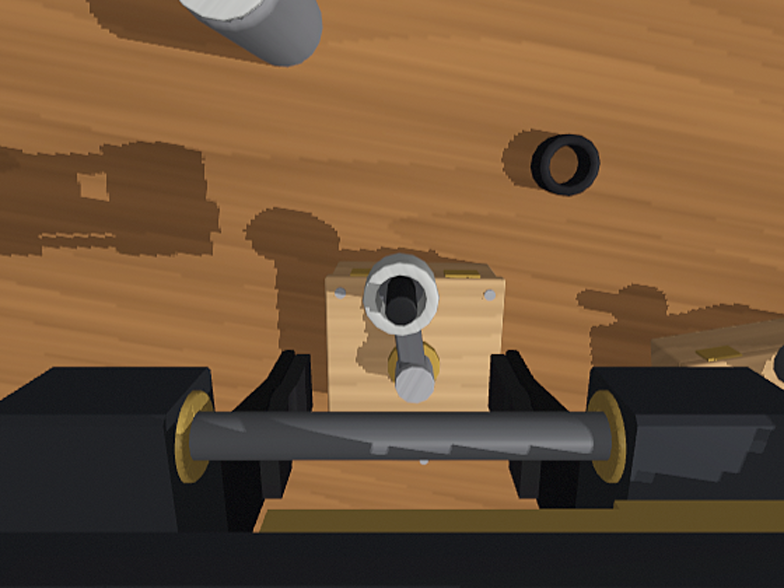

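View pics/s17.png

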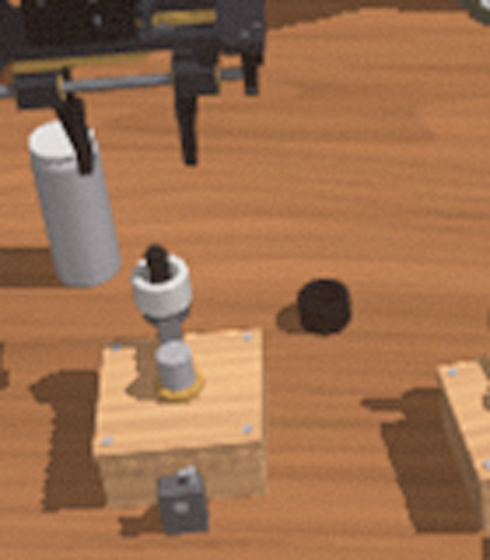

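```bash
python3 -c "
from h import *
i,K,E=cam('wrist');st()
f=lambda u,v,z:np.round(p2w(u/1.4,v/1.4,z,K,E)*1000,1)
save(i,'w18.png',(200,160,360,320),4)
i,K,E=cam('top');save(i,'t18.png',None,1.4)
b=cv2.imread('pics/w8.png')[224:448,280:504];cv2.imwrite('pics/w8c.png',cv2.resize(b,(640,640)))"
```

```text
t 28.7 p [ 591.2 -266.5  201.5] rot [ 179.9   -0.2 -170.1] F [ 0.18  0.04 -0.2 ] g 59.6 q [ -0.  20.  29.  85. -10.  78. 129.]
```

View pics/w18.png

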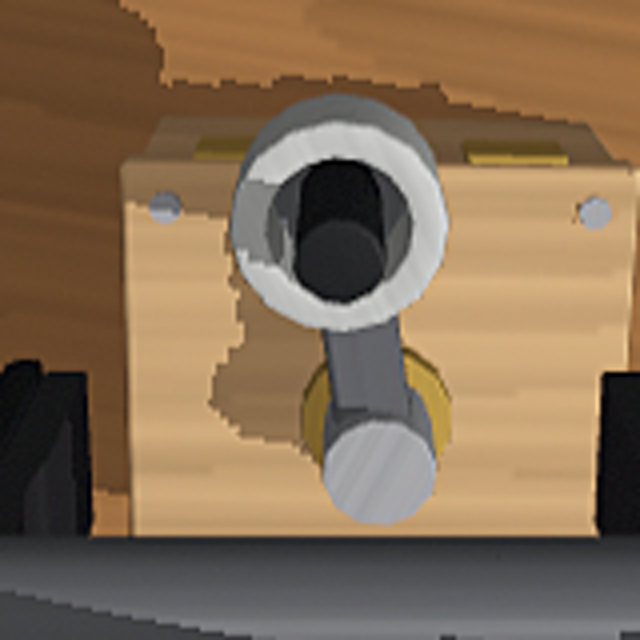

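View pics/w8c.png

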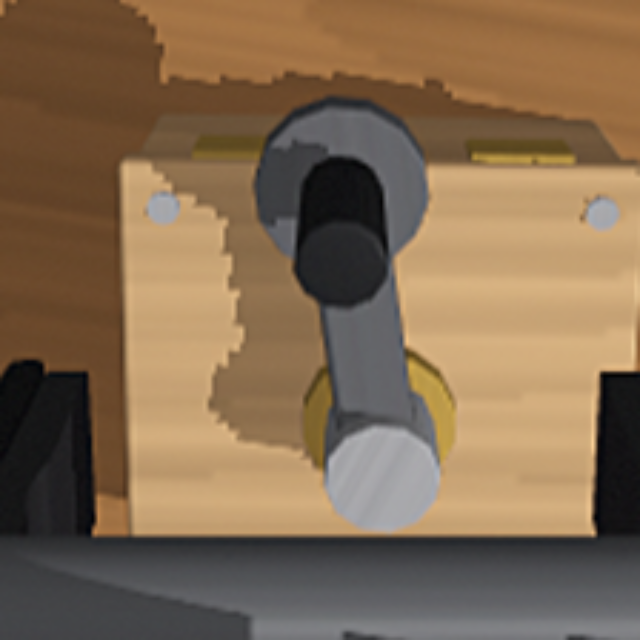

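View pics/t18.png

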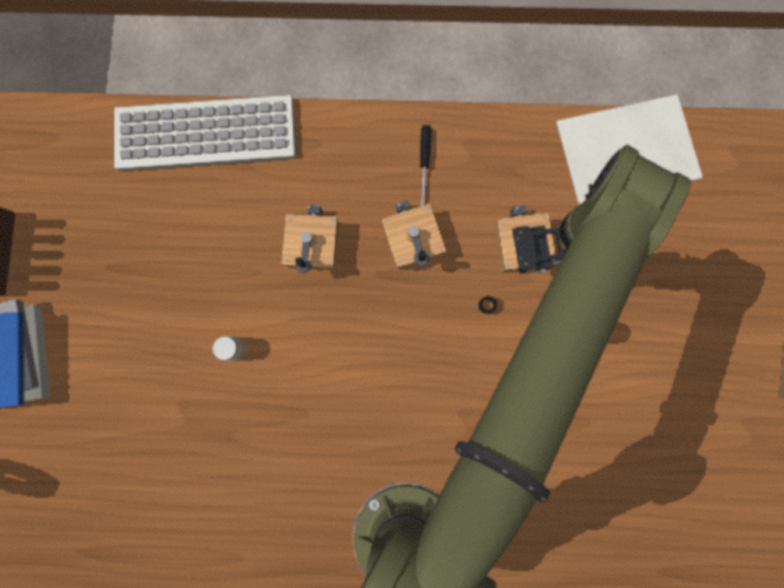

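```bash
python3 -c "
from h import *
st();print(job.sign_off())"
```

```text
t 28.75 p [ 591.3 -266.5  201.5] rot [ 179.9   -0.2 -170.1] F [-0.17 -0.61 -0.07] g 59.7 q [ -0.  20.  29.  85. -10.  78. 129.]
the job is handed in; nothing more can be done
None
```

The worn drive is the one at the robot's right (y ≈ -0.25). Its crank is at the anticlockwise end of its play, the aluminium sleeve is on its handle, and the job was handed in at 28.8 s.

**Free play measured at the handle:**

| Drive | Play (approx.) | Verdict |
|---|---|---|
| left | 8 mm | sound |
| middle | 4.5 mm | sound |
| right | 16 mm | worn |

**Forces:** I stopped rocking at about 4–6.6 N at the handle. That is close to the 7–10 N at which a box starts to slide. The top camera shows the left and middle boxes where they started, and wrist views show the right one unmoved to within about 2 mm.

**Crank position:** I eased the worn crank off at its anticlockwise end and let it go. Wrist views before and after the sleeve went on show it in the same place, to about 0.5 mm.

**Sleeve:** It met the disc at the height expected for resting on it, and the pictures show it seated around the handle with the gripper clear.

**Other objects:** I did not touch the jar, the can or the black ring. The final top view shows the jar and ring in place, but the arm hid the can in it. The last scene and wrist pictures show the can upright in its spot.

**Things that disagreed:**
- **Fingertips:** they behaved as if about 9 mm behind the TCP, not 25 mm ahead as stated. My first grasp on the middle drive therefore closed on top of the post and pressed on it with about 6 N until I corrected it. The left drive was gripped only near the top of its post.
- **First approach:** on the left drive, a finger nudged the crank about 5 mm within its play.
- **Scene camera:** it read about 10 mm further out in x than the top and wrist cameras, so I went by those two.

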